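# Change the die segments in a press-brake die rail

### The arm

A 6-joint arm with a two-finger parallel gripper is mounted at the origin on the work surface. World frame = base frame: x ahead of the robot, y to its left, z up, the work surface at z = 0. Lengths are in m, angles in rad, forces in N, time in s.
With the tool pointing down it reaches from about 0.325 to 0.9 m from the base axis. Payload 3.5 kg.
Tool frame: the origin (TCP) lies at the very end of the fingers, on their centre line; the grasp point (between the pads) lies 19 mm behind it; z points along the fingers, y is the line along which they close (so a half turn about z gives the same grasp; the last joint's range is limited). The gripper opens to 85 mm and grips with 20 to 120 N. Pads are 22 mm wide; open, the fingers measure 114 mm over their backs; the gripper's body (76 mm by 85 mm) begins 54 mm behind the grasp point. The pads swing forward as they close: fully open they stand 13 mm farther back than shut.
Start: joints at [-1.384, 0.276, -0.026, 1.268, 0, 1.467], TCP at [0.179, -0.599, 0.231] pointing down, gripper open.
Joint ranges: [-3.12, 3.12], [-0.85, 1.88], [-1.08, 1.24], [-1.95, 2.15], [-1.57, 1.53], [-3.14, 3.14]. Speed limits (rad/s): [2.57, 2.57, 3.14, 3.14, 3.14, 3.14].

### API

Orientations are given as a unit quaternion [x, y, z, w].
In Python, from plant import env, cams gives the robot as it stands.
- The arm moves only by the shell command python3 -m pendant 'ROWS' [FORCE]. ROWS is JSON, a list of rows, each a list of 5 numbers: the finger opening in cm, from 0 to 8.54, then the shift along the tool's x, y, z in cm, then the turn about the tool's z in degrees. A call has 1 to 10 rows; each row shifts and turns the commanded pose from where the row before left it, along the tool's axes as they then stand; what a row does not reach is not made up. A row lasts 1/12 s, in which the tool goes at most 41.7 mm and 7.16 degrees, less where a joint would pass 70% of its speed; a pose out of reach is approached as far as the arm can. A call is refused whole if a number of a shift passes 4.17 or a number of a turn 7.16, either way. A call with a gripper value outside its range is refused whole. The fingers move at their own pace and stop on an object; FORCE is the grip in N (left out, the last holds). Time passes only in rows, so rows that do not move let the fingers close. It gives the time, the measured TCP pose, the force, the opening and the grip force at its end, in the units of the state.
- env.state(): the state, without advancing time (a new reading comes with each control period).
- cams.grab_frame(name): name is "side" or "top"; returns a dict with "frame" (480x640x3 uint8, blue, green, red), "fx", "fy", "cx", "cy" (pixels), "position" and "rotation" of the camera in the world. Camera axes: x right, y down, z forward; pixel columns grow to the right and rows downward; lengths in m; the calibration is good to about 2 mm. A picture is of the moment at which its call begins. There is no depth.
- env.sign_off(): hands the job in; it is judged then, once.
The state is a dict: "time": time; "qpos": joint angles; "qvel": joint speeds; "joint_torque": joint torques, N m; "tcp_pos": TCP position; "eef_rot": TCP orientation; "force": force on the tool from outside, world axes, zero at the start; "wrist_torque": the same for the moment, N m; "gripper_width": finger opening in m; "gripper_force": force on a finger pad.
Only numpy, scipy, OpenCV 4.12 (cv2) and the standard library are available. Lean on these libraries where they do the work, as an engineer would, in place of code of your own. Each camera call takes 0.05 s, during which the arm holds its last target. There are 200 camera calls.

### The job

Change over the die rail: first lift both worn brown die segments out of the channel and leave them in the blue returns tray, then turn the crowning dial until its white pointer is on the red index mark. After that lay every bright new die segment lengthwise in the channel, flat on its floor with the V groove up, and last press the orange clamp lever down until it clicks and stays down by itself. Leave the oil bottle, the spanner and the square where they are.

Things in the scene. Friction and masses are not known exactly. Their poses are not given: they have to be found in the camera images.
- new1: Bright aluminium V-die segment with blue bands near both ends, 65 long (own y) x 40 wide (own x) x 34 high, 0.3 to 0.55 kg, V groove along its top. Origin: centre of its underside, z up. Between 2 and 4 of new1..new4 are there; absent ones read None. Starts lying groove up on the bench.
- new2: Bright aluminium V-die segment with blue bands near both ends, 65 long (own y) x 40 wide (own x) x 34 high, 0.3 to 0.55 kg, V groove along its top. Origin: centre of its underside, z up. Between 2 and 4 of new1..new4 are there; absent ones read None. Starts lying groove up on the bench.
- new3: Bright aluminium V-die segment with blue bands near both ends, 65 long (own y) x 40 wide (own x) x 34 high, 0.3 to 0.55 kg, V groove along its top. Origin: centre of its underside, z up. Between 2 and 4 of new1..new4 are there; absent ones read None. Starts lying groove up on the bench.
- new4: Bright aluminium V-die segment with blue bands near both ends, 65 long (own y) x 40 wide (own x) x 34 high, 0.3 to 0.55 kg, V groove along its top. Origin: centre of its underside, z up. Between 2 and 4 of new1..new4 are there; absent ones read None. Starts lying groove up on the bench.
- old1: Worn rust-brown V-die segment with yellow bands near both ends, 80 long (own y) x 40 wide (own x) x 34 high, about 0.5 kg. Origin: centre of its underside, z up. Starts groove up in the rail's channel.
- old2: Worn rust-brown V-die segment with yellow bands near both ends, 80 long (own y) x 40 wide (own x) x 34 high, about 0.5 kg. Origin: centre of its underside, z up. Starts groove up in the rail's channel.
- rail: Die rail: fixed green base plate 130 (x) x 540 (y) x 20 thick on the bench; carries channel, lever and dial; yaw varies. Origin on its underside, 90 mm along +y from the channel's centre. In this frame (z up) the lever's pivot is at x +20, y +110, z +55 and its arm points to -x; the dial's axis is at x 0, y +205.
- rail_floor (a point): Centre of the channel floor, 20 above the bench, rail axes. Channel along y, open-topped, 320 long, 47 wide between a fixed steel wall (-x, robot side) and a red sliding jaw (+x); walls, jaw and end stops stand 10 high. Four 65 mm segments fit end to end with 60 to spare. The lever moves the jaw 3 mm in, leaving 44.
- lever (a joint): Angle of the clamp lever (rad): 0 = raised about 34 degrees by its spring, as at the start; 0.6 = level, fully down on its stop. Pushing at the pad takes about 2 N at first, 8 to 14 N from 0.3 on; past about 0.45 the pawl clicks in and pulls the lever on to about 0.58, where it stays when let go. Short of that it springs back up. Do not push hard against the stop.
- lever_pad (a point): Top centre of the orange pad (50 x 30) at the free end of the clamp lever, 115 from the pivot. The lever points along the rail's -x (to the robot) from its pivot; the pad sinks from about 127 to 66 above the bench and shifts 25 mm towards the robot (rail -x) as it is pressed. Site z is the pad's surface normal.
- dial (a joint): Angle of the black crowning dial (rad), positive counter-clockwise from above; 0 = white pointer towards the rail's -x side. Stops at -2.9 and +2.9; the mark always lies between; light friction, 0.08 N m, stays where left.
- dial_grip (a point): On the dial's vertical axis, at the height to grip. The grip is an upright bar across the dial, 84 long x 15 thick, through the axis along the pointer, on a disc of radius 50; bar top is 12 above this point, disc top 20 below it.
- dial_tip (a point): Point 55 mm from the dial's axis in the direction of the white pointer (the white end of the bar and a white tick at the rim).
- index_mark (a point): Point 55 mm from the dial's axis in the direction of the red index tab on the fixed aluminium collar round the dial. When the pointer is on the mark, dial_tip and index_mark coincide seen from above.
- tray_in (a point): Centre of the inner floor, 5 above the bench, of the fixed open blue returns tray: outside 130 (x) x 220 (y) x 40 high, walls 5 thick; point axes = tray axes.
- oil: Bystander: yellow oil bottle, 60 diameter x 150 high, standing. Origin at its base.
- spanner: Bystander: steel spanner 170 long lying on the bench.
- square: Bystander: steel try square, stock 110 x 25 x 18, blade 140 long, lying on the bench. Origin under the stock's middle.
Things that resemble listed ones, but are neither listed nor needed, are in the scene too. What is shaped like the new3 but pink or turquoise is not meant. Leave any green look-alike of the new1 alone.

How it is judged:
On the way, in this order (a step that is already met when the one before it is completed fails the run):
1. both worn segments lie released in the returns tray (x of old1 in the frame of tray_in between -0.058 and 0.058 m and y of old1 in the frame of tray_in between -0.103 and 0.103 m and z of old1 in the frame of tray_in between -0.005 and 0.05 m and linear speed of each of old1, old2 below 0.03 m/s and contact force between the fingers and old1 below 0.2 N and x of old2 in the frame of tray_in between -0.058 and 0.058 m and y of old2 in the frame of tray_in between -0.103 and 0.103 m and z of old2 in the frame of tray_in between -0.005 and 0.05 m and contact force between the fingers and old2 below 0.2 N), for 0.2 s.
2. the dial's pointer is on the red index mark (horizontal distance between dial_tip and index_mark below 0.0055 m), for 0.3 s.
3. every new segment lies released in the channel, groove up (x of new1 in the frame of rail_floor between -0.006 and 0.006 m and y of new1 in the frame of rail_floor between -0.131 and 0.131 m and z of new1 in the frame of rail_floor between -0.004 and 0.004 m and angle between each of new1, new2, new3, new4's own z axis and vertical below 0.12 rad and linear speed of each of new1, new2, new3, new4 below 0.03 m/s and contact force between the fingers and new1 below 0.2 N and x of new2 in the frame of rail_floor between -0.006 and 0.006 m and y of new2 in the frame of rail_floor between -0.131 and 0.131 m and z of new2 in the frame of rail_floor between -0.004 and 0.004 m and contact force between the fingers and new2 below 0.2 N and x of new3 in the frame of rail_floor between -0.006 and 0.006 m and y of new3 in the frame of rail_floor between -0.131 and 0.131 m and z of new3 in the frame of rail_floor between -0.004 and 0.004 m and contact force between the fingers and new3 below 0.2 N and x of new4 in the frame of rail_floor between -0.006 and 0.006 m and y of new4 in the frame of rail_floor between -0.131 and 0.131 m and z of new4 in the frame of rail_floor between -0.004 and 0.004 m and contact force between the fingers and new4 below 0.2 N), for 0.2 s.
4. the clamp lever is down past its detent (value of joint lever above 0.5 rad), for 0.3 s.
At the end, for the whole second after the job is handed in: Worn segments in the tray; dial pointer within 5.5 mm (5.7 deg) of the mark; each new segment on the channel floor (height 4 mm, centre line 6 mm, +-131 mm along it), groove up within 7 deg; lever held at 0.5 rad or more; all released, at rest (all of step 1 and all of step 3 and horizontal distance between dial_tip and index_mark below 0.0055 m and value of joint lever above 0.5 rad); the robot touches nothing.
It fails at once if the oil is disturbed by more than 3 cm (distance of oil from where it was at the start of the episode above 0.03 m).
It fails at once if the spanner is disturbed by more than 3 cm (distance of spanner from where it was at the start of the episode above 0.03 m).
It fails at once if the square is disturbed by more than 3 cm (distance of square from where it was at the start of the episode above 0.03 m).
Of new1, new2, new3, new4 only 2 to 4 are there at a start; the rules pass over those that are not, and their reading is None.
At some moment in a run one of new1, new2, new3, new4 may be knocked a few centimetres aside while the robot is not near it.
Once in a run the grip may slacken for a moment while it holds something.
It also fails if it takes over 208 s, if anything falls off the work surface, if the arm or the gripper's body presses on something with over 40 N, if the wrist force passes 120 N, or if a joint passes its speed limit or range.

## Working session

There is one attempt and no reset: what is moved stays moved. The work goes in short steps, Python scripts to look and compute and a shell command to move; the robot and the scene stay as the last step left them, time stands still between calls to the robot, and variables do not carry over. Pictures are saved under pics/ and viewed, at most 14 in all, crops included, and the job is handed in when it is done.

```bash
ls; mkdir -p pics; python3 - <<'E'
from plant import env,cams
import cv2
for n in("top","side"):
    d=cams.grab_frame(n); cv2.imwrite(f"pics/{n}0.png",d["frame"]); print(n,d["fx"],d["fy"],d["cx"],d["cy"],d["position"],d["rotation"])
print(env.state())
E
```

```text
pics
top 450.9393890181767 450.9393890181767 317.4605901039704 233.79184503094768 [ 0.42637926 -0.00864909  1.25772296] [ 0.71253012 -0.69916422  0.03717333 -0.04569861]
side 535.2484230272623 535.2484230272623 322.9317186249523 243.1041880300736 [-0.02941345  0.73434304  0.94389255] [-0.28681883  0.86384499 -0.38982103  0.13980831]
{'time': 0.1, 'qpos': array([-1.38440139e+00,  2.77089463e-01, -2.77095829e-02,  1.26797234e+00,
        1.23674120e-05,  1.46742474e+00]), 'qvel': array([ 0.00193886, -0.00251697,  0.00408705,  0.00059644,  0.0004487 ,
        0.00160824]), 'joint_torque': array([-2.62608492e-04, -4.46708751e+01,  2.96128893e+01,  8.42921727e-03,
       -1.63452828e-04,  2.36840414e-06]), 'tcp_pos': array([ 0.17846536, -0.59827329,  0.23026738]), 'eef_rot': array([ 9.89522285e-01,  1.44376843e-01, -3.48037893e-05, -9.86933793e-04]), 'force': array([-0.14003328,  0.17461765,  0.18865956]), 'wrist_torque': array([ 0.00583762, -0.02206266,  0.02925694]), 'gripper_force': 0.0, 'gripper_width': 0.08545228232172263}
```

View pics/top0.png

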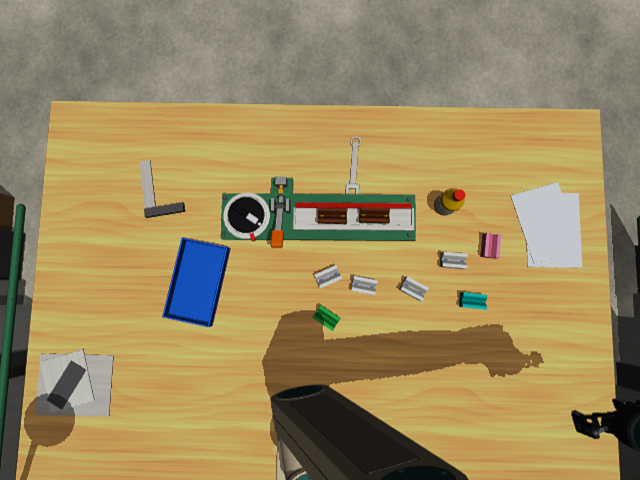

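View pics/side0.png

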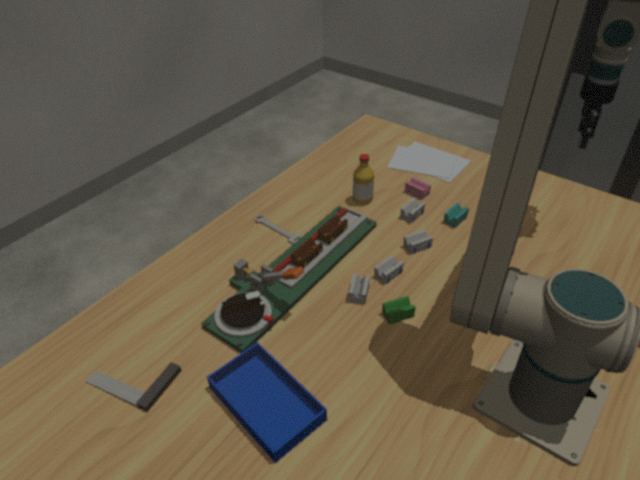

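The top view shows four silver/blue segments at about (328,276), (364,285), (414,288) and (454,260). The look-alikes to leave alone are green (326,317), turquoise (473,300) and pink (490,245). The worn pair sits at (332,216) and (374,216), the dial at (246,216), the lever pad at (277,239), the tray at (196,282), the oil at (450,201), the spanner at (354,165) and the square at (160,195). I'll check these in one close crop.

```bash
cat > h.py <<'E'
import numpy as np, cv2, sys
from scipy.spatial.transform import Rotation as R
from plant import env,cams
def grab(n):
    d=cams.grab_frame(n); d["R"]=(R.from_quat(d["rotation"]).as_matrix() if np.size(d["rotation"])==4 else np.array(d["rotation"])); return d
def ray(d,uv,z):
    v=d["R"]@np.array([(uv[0]-d["cx"])/d["fx"],(uv[1]-d["cy"])/d["fy"],1]); p=np.array(d["position"])
    return p+v*(z-p[2])/v[2]
def proj(d,P):
    c=d["R"].T@(np.array(P)-d["position"]); return np.array([d["fx"]*c[0]/c[2]+d["cx"],d["fy"]*c[1]/c[2]+d["cy"]])
def blobs(m,amin=20):
    n,l,s,c=cv2.connectedComponentsWithStats(m.astype(np.uint8)); return [(l==i,s[i],c[i]) for i in range(1,n) if s[i,4]>=amin]
def axis(d,m,z):
    "centre and yaw of long axis (deg, mod 180) of mask m on plane z"
    v,u=np.nonzero(m); P=np.array([ray(d,q,z)[:2] for q in zip(u,v)]); 
    w=np.linalg.eigh(np.cov(P.T)); a=w[1][:,1]; r=cv2.minAreaRect((P*1000).astype(np.float32))
    return P.mean(0),np.degrees(np.arctan2(a[1],a[0]))%180,r
def go(x,y,z,psi=None):
    "needed shift (cm, present tool axes) and turn (deg) to world x,y,z, tool-x yaw psi (mod 180)"
    s=env.state(); M=R.from_quat(s["eef_rot"]).as_matrix(); now=np.degrees(np.arctan2(M[1,0],M[0,0]))
    t=0 if psi is None else -((psi-now+90)%180-90)
    def f(a): return M@R.from_euler('z',a,degrees=True).as_matrix()
    D=np.array([x,y,z])-s["tcp_pos"]
    print("tcp",s["tcp_pos"].round(4),"psi %.1f"%now,"q1 %.2f q6 %.2f"%(s["qpos"][0],s["qpos"][5]),"w %.4f t %.1f"%(s["gripper_width"],s["time"]))
    print("  turn %.1f; shift before turn %s; shift after turn %s"%(t,(100*M.T@D).round(2),(100*f(t).T@D).round(2)))
E
python3 - <<'E'
from h import *
d=grab("top"); f=d["frame"]; hsv=cv2.cvtColor(f,cv2.COLOR_BGR2HSV)
c=f[165:335,150:510]; cv2.imwrite("pics/crop1.png",cv2.resize(c,None,fx=2.2,fy=2.2,interpolation=cv2.INTER_CUBIC))
H,S,V=cv2.split(hsv)
def show(name,m,z,amin=20):
    for b,s,cc in blobs(m,amin):
        if 90<s[0]<520 and 150<s[1]<340:
            p,a,r=axis(d,b,z); print(name,s,"c",cc.round(1),"P",p.round(4),"yaw %.1f"%a,"rect",np.round(r[0]),np.round(r[1]),round(r[2],1))
show("bright",(S<90)&(V>90),.017,60)
show("brown",((H<12)|(H>170))&(S>120)&(V<130)&(V>20),.037,40)
show("red",((H<6)|(H>174))&(S>170)&(V>120),.03,8)
show("orange",(H>5)&(H<13)&(S>200)&(V>150),.127,20)
show("blue",(H>105)&(H<130)&(S>150),.04,200)
show("green",(H>55)&(H<85)&(S>80)&(V<140),.02,200)
E
```

```text
bright [140 160  15  50 526] c [147. 184.] P [0.7051 0.4911] yaw 9.4 rect [705. 491.] [139.  31.] 9.5
bright [275 176  11   8  87] c [280.1 179.5] P [0.7241 0.116 ] yaw 92.8 rect [724. 116.] [20. 28.] 1.0
bright [ 511  182   72   86 4708] c [550.  226.2] P [ 0.6057 -0.6335] yaw 11.7 rect [ 611. -624.] [237. 187.] 1.1
bright [223 192  48  47 710] c [247.2 215.8] P [0.6194 0.2047] yaw 117.7 rect [621. 207.] [130. 130.] 46.7
bright [ 293  207  122   24 1771] c [353.2 220.8] P [ 0.6105 -0.0907] yaw 90.4 rect [616. -91.] [ 64. 337.] 0.5
bright [275 208   8  22 126] c [278.6 218.5] P [0.6132 0.1168] yaw 175.4 rect [613. 117.] [16. 61.] 85.5
bright [246 213  12  11  73] c [251.8 217.9] P [0.6135 0.1915] yaw 55.1 rect [614. 191.] [32. 17.] 57.4
bright [442 251  26  18 376] c [454.3 259.8] P [ 0.5075 -0.369 ] yaw 86.2 rect [ 507. -369.] [68. 44.] 85.8
bright [314 265  28  24 372] c [327.7 276.2] P [ 0.4558 -0.0226] yaw 115.4 rect [456. -23.] [43. 66.] 25.4
bright [351 276  27  19 373] c [363.9 285.1] P [ 0.4338 -0.1217] yaw 80.5 rect [ 434. -122.] [67. 42.] 79.9
bright [401 276  28  26 383] c
[... 643 characters left out ...]
236.9] P [0.559 0.187] yaw 21.2 rect [559. 187.] [18.  9.] 16.0
orange [271 230  12  18 153] c [276.6 237.4] P [0.5484 0.1092] yaw 171.8 rect [546. 109.] [43. 28.] 1.0
blue [ 163  238   67   89 4045] c [195.8 282.2] P [0.433  0.3324] yaw 169.2 rect [434. 332.] [135. 218.] 79.3
green [ 257  178  159   63 2869] c [335.9 215. ] P [ 0.6257 -0.0422] yaw 84.5 rect [643. -41.] [172. 439.] 0.6
green [221 194  19  45 227] c [226.2 218.4] P [0.6106 0.2623] yaw 3.4 rect [618. 252.] [125.  50.] 2.6
green [256 210  20  30 205] c [268.4 227.5] P [0.5872 0.1441] yaw 157.4 rect [589. 144.] [36. 87.] 64.5
green [313 308  25  20 235] c [324.7 317.8] P [ 0.3436 -0.0163] yaw 64.2 rect [341. -17.] [62. 30.] 57.8
```

View pics/crop1.png

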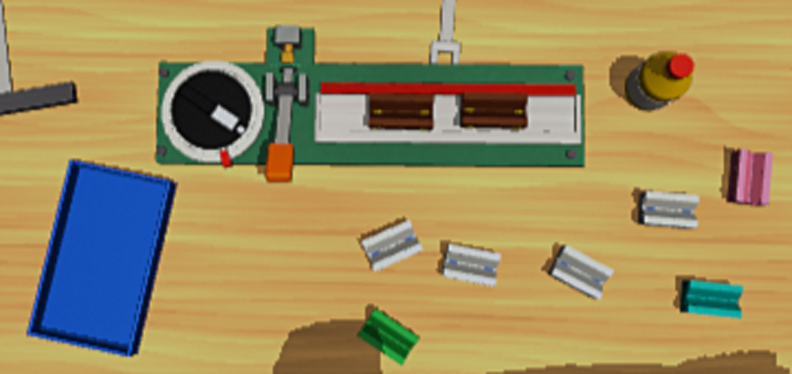

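The crop confirms the four silver/blue-banded segments as the targets. The white pointer is at crop (228,118), the red index tab at (225,158), the worn segments at crop (401,112) and (494,111), and the tray lies tilted about 11°. Next I'll fix the rail axes and the dial and pad heights.

```bash
python3 - <<'E'
from h import *
d=grab("top"); f=d["frame"]; H,S,V=cv2.split(cv2.cvtColor(f,cv2.COLOR_BGR2HSV))
g=(H>55)&(H<90)&(S>80)&(V<150)
lo=[];hi=[]
for u in range(300,412):
    v=np.nonzero(g[185:245,u])[0]+185; lo.append(ray(d,(u,v.max()+.5),.02)[:2]); hi.append(ray(d,(u,v.min()-.5),.02)[:2])
for n,p in(("near edge",lo),("far edge",hi)):
    k=np.polyfit(np.array(p)[:,1],np.array(p)[:,0],1); print(n,k,"x at y=-.09",np.polyval(k,-.09),"at .205",np.polyval(k,.205))
v,u=np.nonzero(g[195:240]); print("right end y",ray(d,(u.max()+.5,218),.02)[1],"left end y",ray(d,(u.min()-.5,218),.02)[1])
r=((H<6)|(H>174))&(S>170)&(V>120)
jl=[ray(d,(u,np.nonzero(r[195:215,u])[0].max()+195.5),.03)[:2] for u in range(300,410)]; k=np.polyfit(np.array(jl)[:,1],np.array(jl)[:,0],1);print("jaw inner",k,np.polyval(k,-.09))
for u in (305,353,400): print(u,[tuple(f[v,u]) for v in range(203,238,1)][::1] if u==353 else "")
s=grab("side"); fs=s["frame"]; Hs,Ss,Vs=cv2.split(cv2.cvtColor(fs,cv2.COLOR_BGR2HSV))
for n,m in(("bright",(Ss<70)&(Vs>110)),("red",((Hs<6)|(Hs>174))&(Ss>150)&(Vs>90)),("orange",(Hs>4)&(Hs<14)&(Ss>190)&(Vs>150))):
    for b,st,c in blobs(m,8):
        if 190<c[0]<450 and 190<c[1]<370: print(n,st,c.round(1))
cv2.imwrite("pics/crop2.png",np.vstack([cv2.resize(f[185:250,210:300],(620,448),interpolation=cv2.INTER_CUBIC)[:290],cv2.resize(fs[255:345,190:320],(620,430),interpolation=cv2.INTER_CUBIC)[:300]]))
E
```

```text
near edge [-0.01328323  0.55653206] x at y=-.09 0.5577275543216994 at .205 0.5538090005715436
far edge [-0.00425726  0.68511136] x at y=-.09 0.6854945120304162 at .205 0.6842386188601827
right end y -0.8781102403114636 left end y 0.8612741270767654
jaw inner [-0.00748639  0.64677743] 0.6474512041973262
305 
353 [(np.uint8(27), np.uint8(42), np.uint8(146)), (np.uint8(10), np.uint8(16), np.uint8(171)), (np.uint8(8), np.uint8(16), np.uint8(171)), (np.uint8(4), np.uint8(12), np.uint8(170)), (np.uint8(18), np.uint8(22), np.uint8(131)), (np.uint8(114), np.uint8(119), np.uint8(136)), (np.uint8(169), np.uint8(175), np.uint8(174)), (np.uint8(179), np.uint8(184), np.uint8(186)), (np.uint8(178), np.uint8(184), np.uint8(186)), (np.uint8(177), np.uint8(183), np.uint8(185)), (np.uint8(176), np.uint8(183), np.uint8(185)), (np.uint8(177), np.uint8(182), np.uint8(185)), (np.uint8(177), np.uint8(183), np.uint8(186)), (np.uint8(179), np.uint8(184), np.uint8(187)), (np.uint8(181), np.uint8(187), np.uint8(189)), (np.uint8(179), np.uint8(186), np.uint8(187)), (np.uint8(176), np.uint8(182), np.uint8(184)),
[... 976 characters left out ...]
 63  64 385] [339.5 235.4]
bright [257 216  45  26 199] [280.  228.8]
bright [404 229  29  15 153] [418.4 236. ]
bright [374 255  30  19 177] [388.7 263.8]
bright [284 266   8   6  16] [286.9 268.1]
bright [349 273  13  19  91] [353.2 281.8]
bright [285 274  18  11  47] [292.6 280.5]
bright [363 275   7  19  66] [365.7 283.4]
bright [246 291  14   8  68] [252.4 294.5]
bright [223 296   7   5   9] [225.7 298.2]
bright [261 297  10  19  92] [266.4 306.2]
bright [215 302  51  33 271] [235.2 324.1]
bright [270 353   9   9   9] [274. 357.]
red [338 209   8   7  24] [341.4 212. ]
red [312 233   5   6  15] [314.2 235.5]
red [274 257  16  15  60] [281.9 264.2]
red [264 316   9   4  26] [267.8 317.5]
```

View pics/crop2.png

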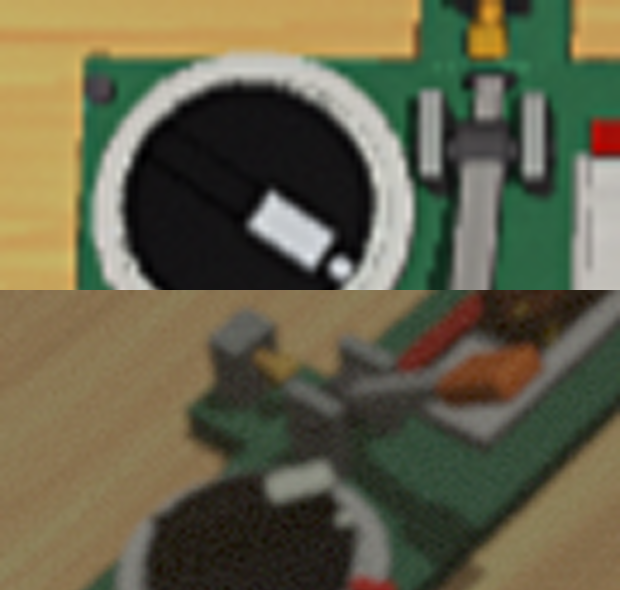

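```bash
python3 - <<'E'
from h import *
d=grab("top"); s=grab("side")
def tri(a,b):
    p1=np.array(d["position"]);v1=ray(d,a,0)-p1;p2=np.array(s["position"]);v2=ray(s,b,0)-p2
    v1/=np.linalg.norm(v1);v2/=np.linalg.norm(v2)
    t=np.linalg.lstsq(np.c_[v1,-v2],p2-p1,rcond=None)[0]; a=p1+t[0]*v1;b=p2+t[1]*v2; return ((a+b)/2).round(4),np.linalg.norm(a-b).round(4)
print("white bar",tri((252,218.1),(252.4,293.5)))
print("red tab",tri((252,236.9),(267.8,317.5)))
print("tick",tri((259.5,223.9),(262.5,301)))
f=d["frame"];H,S,V=cv2.split(cv2.cvtColor(f,cv2.COLOR_BGR2HSV))
b=[b for b,st,c in blobs((S<90)&(V>90),300) if abs(c[0]-247)<4 and abs(c[1]-216)<4][0]
cn=max(cv2.findContours(b.astype(np.uint8),0,1)[0],key=len); e=cv2.fitEllipse(cv2.convexHull(cn)); print("ring",e)
blk=(V<60)&(S<120); bb=[(st,c) for k,st,c in blobs(blk,150) if abs(c[0]-247)<12 and abs(c[1]-216)<12]; print("black",bb)
for z in(.02,.03,.04,.05,.06,.08): print(z,"ring c",ray(d,e[0],z)[:2].round(4),"bar",ray(d,(252,218.1),z)[:2].round(4),"tab",ray(d,(252,236.9),z)[:2].round(4),"tick",ray(d,(259.5,223.9),z)[:2].round(4),"barend",ray(d,(231.8,206.8),z)[:2].round(4))
for n,c,z in(("old1",(332,216.2),.037),("old2",(374.5,216.2),.037)): print(n,ray(d,c,z).round(4))
# old: yellow-band / brown extents
E
python3 -c "
from h import *
go(.624,-.03,.15,90)"
```

```text
white bar (array([0.6048, 0.1817, 0.0799]), np.float64(0.0028))
red tab (array([0.5595, 0.187 , 0.0351]), np.float64(0.0026))
tick (array([0.5936, 0.1656, 0.0486]), np.float64(0.0019))
ring ((246.29052734375, 215.18002319335938), (46.71067810058594, 47.59331130981445), 54.14722442626953)
black [(array([228, 197,  36,  36, 896], dtype=int32), array([244.71205357, 214.13950893]))]
0.02 ring c [0.6206 0.2067] bar [0.6126 0.1905] tab [0.5601 0.1886] tick [0.5967 0.1691] barend [0.6435 0.2481]
0.03 ring c [0.619 0.205] bar [0.6111 0.1889] tab [0.559 0.187] tick [0.5954 0.1677] barend [0.6417 0.2461]
0.04 ring c [0.6174 0.2033] bar [0.6096 0.1873] tab [0.5579 0.1854] tick [0.594  0.1662] barend [0.64  0.244]
0.05 ring c [0.6159 0.2015] bar [0.6081 0.1857] tab [0.5568 0.1838] tick [0.5926 0.1648] barend [0.6382 0.2419]
0.06 ring c [0.6143 0.1998] bar [0.6066 0.1841] tab [0.5558 0.1822] tick [0.5912 0.1634] barend [0.6365 0.2398]
0.08 ring c [0.6111 0.1963] bar [0.6036 0.1809] tab [0.5536 0.1791] tick [0.5885 0.1605] barend [0.633  0.2357]
old1 [ 0.6193 -0.0313  0.037 ]
old2 [ 0.6213 -0.1475  0.037 ]
tcp [ 0.1786 -0.5987  0.231 ] psi 16.6 q1 -1.38 q6 1.47 w 0.0855 t 0.3
  turn -73.4; shift before turn [ 58.94 -41.77   8.13]; shift after turn [56.87 44.54  8.13]
```

```bash
python3 -m pendant '[[8.5,0,0,0,-7],[8.5,0,0,0,-7],[8.5,0,0,0,-7],[8.5,0,0,0,-7],[8.5,0,0,0,-7],[8.5,0,0,0,-7],[8.5,0,0,0,-7],[8.5,0,0,0,-7],[8.5,0,0,0,-7],[8.5,0,0,0,-7]]' 40
python3 -m pendant '[[8.5,2.8,2.2,0,-3.4],[8.5,2.8,2.2,0,0],[8.5,2.8,2.2,0,0],[8.5,2.8,2.2,0,0],[8.5,2.8,2.2,0,0],[8.5,2.8,2.2,0,0],[8.5,2.8,2.2,0,0],[8.5,2.8,2.2,0,0],[8.5,2.8,2.2,0,0],[8.5,2.8,2.2,0,0]]'
python3 -c "
from h import *
go(.622,-.031,.15,90.4)"
```

```text
time: 1.18
tcp_pos: [0.1786, -0.5989, 0.2313]
eef_rot: [0.726, 0.688, 0.0, -0.0]
force: [0.4, 0.4, 0.7]
gripper_width: 0.0849
gripper_force: 0.0
time: 2.02
tcp_pos: [0.401, -0.3188, 0.2316]
eef_rot: [0.707, 0.707, 0.0, 0.0]
force: [1.2, -1.0, 0.0]
gripper_width: 0.0851
gripper_force: 0.0
tcp [ 0.401  -0.3188  0.2316] psi 90.0 q1 -0.80 q6 0.77 w 0.0851 t 2.0
  turn -0.4; shift before turn [28.78 22.09  8.15]; shift after turn [28.63 22.3   8.15]
```

```bash
python3 -m pendant '[[8.5,2.9,2.2,0.8,0],[8.5,2.9,2.2,0.8,0],[8.5,2.9,2.2,0.8,0],[8.5,2.9,2.2,0.8,0],[8.5,2.9,2.2,0.8,0],[8.5,2.9,2.2,0.8,0],[8.5,2.9,2.2,0.8,0],[8.5,2.9,2.2,0.8,0],[8.5,2.9,2.2,0.8,0],[8.5,2.6,2.2,0.8,-0.4]]'
python3 -c "
from h import *
go(.622,-.031,.032,90.4)"
```

```text
time: 2.85
tcp_pos: [0.621, -0.0312, 0.151]
eef_rot: [0.704, 0.71, 0.0, 0.0]
force: [-0.1, -0.9, 0.0]
gripper_width: 0.0851
gripper_force: 0.0
tcp [ 0.621  -0.0312  0.151 ] psi 90.5 q1 -0.15 q6 1.41 w 0.0851 t 2.9
  turn 0.1; shift before turn [ 0.02  0.1  11.9 ]; shift after turn [ 0.02  0.1  11.9 ]
```

```bash
python3 -m pendant '[[8.5,0,0.1,3,0],[8.5,0,0,3,0],[8.5,0,0,3,0],[8.5,0,0,1.9,0],[8.5,0,0,0.8,0],[8.5,0,0,0,0],[3,0,0,0,0],[3,0,0,0,0],[3,0,0,0,0],[3,0,0,0,0]]' 60
python3 -m pendant '[[3,0,0,0,0],[3,0,0,0,0],[3,0,0,0,0]]'
python3 - <<'E'
from h import *
cv2.imwrite("pics/g1.png",cv2.resize(grab("top")["frame"][150:340,150:450],(800,507),interpolation=cv2.INTER_CUBIC))
go(.622,-.031,.16,90.4)
E
```

```text
time: 3.68
tcp_pos: [0.6223, -0.0336, 0.0364]
eef_rot: [0.705, 0.71, 0.001, 0.001]
force: [-5.2, 1.2, 26.7]
gripper_width: 0.0388
gripper_force: 58.2
time: 3.93
tcp_pos: [0.6227, -0.0336, 0.0365]
eef_rot: [0.705, 0.71, 0.001, 0.001]
force: [-1.0, -1.0, 6.2]
gripper_width: 0.0386
gripper_force: 64.6
tcp [ 0.6227 -0.0336  0.0364] psi 90.4 q1 -0.16 q6 1.41 w 0.0387 t 4.0
  turn -0.0; shift before turn [  0.26  -0.02 -12.36]; shift after turn [  0.26  -0.02 -12.36]
```

View pics/g1.png

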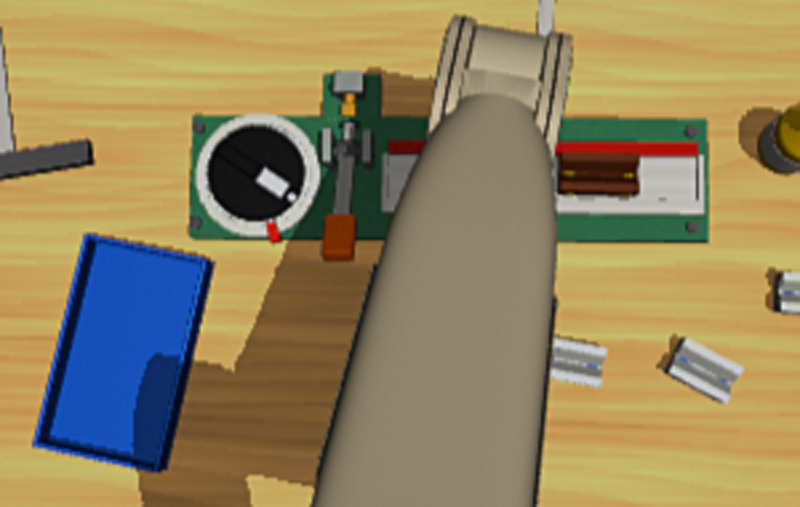

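The worn segment is gripped (opening 38.7 mm, 65 N). The picture shows the arm covering old1, with old2 still in the channel at crop (600,172). Lifting next.

```bash
python3 -m pendant '[[3,0,0,-1,0],[3,0,0,-3,0],[3,0,0,-3,0],[3,0,0,-3,0],[3,0,0,-3,0],[3,0,0,-3,0],[3,0,0,-1,0]]'
python3 -c "
from h import *
go(.485,.322,.21,79.3)"
```

```text
time: 4.57
tcp_pos: [0.6232, -0.0335, 0.2093]
eef_rot: [0.705, 0.71, 0.002, 0.003]
force: [1.5, -0.6, -4.0]
gripper_width: 0.0383
gripper_force: 64.9
tcp [ 0.6232 -0.0335  0.2093] psi 90.4 q1 -0.16 q6 1.41 w 0.0383 t 4.6
  turn 11.1; shift before turn [ 35.65 -13.56  -0.2 ]; shift after turn [ 32.37 -20.18  -0.2 ]
```

```bash
python3 -m pendant '[[3,2.2,-0.9,0,0],[3,3.6,-1.4,0,0],[3,3.6,-1.4,0,0],[3,3.6,-1.4,0,0],[3,3.6,-1.4,0,0],[3,3.6,-1.4,0,0],[3,3.6,-1.4,0,0],[3,3.6,-1.4,0,0],[3,3.6,-1.3,0,0],[3,3.6,-1.3,0,0]]'
python3 -m pendant '[[3,1,-0.3,0,0],[3,0,0,0,5.5],[3,0,0,0,5.6],[3,0,0,0,0]]'
python3 -c "
from h import *
go(.485,.322,.026,79.3)"
```

```text
time: 5.4
tcp_pos: [0.4834, 0.3128, 0.2025]
eef_rot: [0.705, 0.71, -0.001, -0.001]
force: [0.8, 0.4, -4.9]
gripper_width: 0.0385
gripper_force: 64.8
time: 5.73
tcp_pos: [0.4813, 0.3215, 0.2026]
eef_rot: [0.77, 0.638, -0.002, -0.0]
force: [-0.0, 0.2, -5.2]
gripper_width: 0.0385
gripper_force: 64.8
tcp [0.4813 0.3215 0.2026] psi 79.3 q1 0.48 q6 2.24 w 0.0385 t 5.7
  turn -0.0; shift before turn [ 0.15  0.4  17.66]; shift after turn [ 0.15  0.4  17.66]
```

```bash
python3 -m pendant '[[3,0.1,0.4,3,0],[3,0,0,3,0],[3,0,0,3,0],[3,0,0,3,0],[3,0,0,3,0],[3,0,0,1.5,0],[3,0,0,0.8,0],[3,0,0,0.4,0],[3,0,0,0,0],[3,0,0,0,0]]'
```

```text
time: 6.57
tcp_pos: [0.4879, 0.3224, 0.0283]
eef_rot: [0.77, 0.638, 0.001, 0.0]
force: [0.1, 0.4, -4.1]
gripper_width: 0.0383
gripper_force: 64.7
```

```bash
python3 -m pendant '[[3,0,0,0.3,0],[3,0,0,0.2,0],[3,0,0,0,0],[5,0,0,0,0],[6.5,0,0,0,0],[6.5,0,0,0,0],[6.5,0,0,0,0],[6.5,0,0,-2,0],[6.5,0,0,-3,0],[6.5,0,0,-3,0]]'
python3 -m pendant '[[7,0,0,-3,0],[8.5,0,0,-3,0],[8.5,0,0,-3,0],[8.5,0,0,-1,0],[8.5,0,0,0,0]]'
python3 -c "
from h import *
go(.6225,-.1475,.21,90.4)"
```

```text
time: 7.4
tcp_pos: [0.4858, 0.3215, 0.1024]
eef_rot: [0.77, 0.638, -0.001, -0.0]
force: [1.2, 0.0, -0.1]
gripper_width: 0.065
gripper_force: 0.0
time: 7.82
tcp_pos: [0.4894, 0.3234, 0.2066]
eef_rot: [0.77, 0.638, 0.004, 0.001]
force: [0.1, 0.4, -0.2]
gripper_width: 0.0851
gripper_force: 0.0
tcp [0.4894 0.3234 0.2066] psi 79.3 q1 0.47 q6 2.23 w 0.0851 t 7.8
  turn -11.1; shift before turn [-43.8   21.82  -0.42]; shift after turn [-47.18  12.99  -0.42]
```

```bash
python3 -m pendant '[[8.5,0,0,0,-5.5],[8.5,0,0,0,-5.6],[8.5,-3,0.8,0,0],[8.5,-3.7,1,0,0],[8.5,-3.7,1,0,0],[8.5,-3.7,1,0,0],[8.5,-3.7,1,0,0],[8.5,-3.7,1,0,0],[8.5,-3.7,1,0,0],[8.5,-3.7,1,0,0]]'
python3 -m pendant '[[8.5,-3.7,1.1,0,0],[8.5,-3.7,1.1,0,0],[8.5,-3.7,1,0,0],[8.5,-3.7,1,0,0],[8.5,-3.2,1,0,0],[8.5,0,0,3,0],[8.5,0,0,0,0]]'
python3 -c "
from h import *
go(.6225,-.1475,.036,90.4)"
```

```text
time: 8.65
tcp_pos: [0.5657, 0.0318, 0.2]
eef_rot: [0.705, 0.71, -0.001, -0.001]
force: [1.4, 0.2, -0.3]
gripper_width: 0.0848
gripper_force: 0.0
time: 9.23
tcp_pos: [0.6165, -0.147, 0.1653]
eef_rot: [0.706, 0.708, -0.002, -0.005]
force: [-1.7, -0.1, -1.4]
gripper_width: 0.0853
gripper_force: 0.0
tcp [ 0.6165 -0.147   0.1653] psi 90.2 q1 -0.34 q6 1.23 w 0.0853 t 9.2
  turn -0.2; shift before turn [-0.1   0.73 12.92]; shift after turn [-0.1   0.73 12.92]
```

```bash
python3 -m pendant '[[8.5,-0.1,0.4,3,-0.2],[8.5,0,0,3,0],[8.5,0,0,3,0],[8.5,0,0,2.2,0],[8.5,0,0,1.2,0],[8.5,0,0,0.4,0],[8.5,0,0,0,0],[6,0,0,0,0],[3,0,0,0,0],[3,0,0,0,0]]'
python3 -m pendant '[[3,0,0,0,0],[3,0,0,0,0],[3,0,0,0,0],[3,0,0,0,0]]'
python3 -m pendant '[[3,0,0,-1,0],[3,0,0,-3,0],[3,0,0,-3,0],[3,0,0,-3,0],[3,0,0,-3,0],[3,0,0,-3,0],[3,0,0,-1,0],[3,0,0,0,0]]'
python3 -c "
from h import *
go(.383,.3415,.21,79.3)"
```

```text
time: 10.07
tcp_pos: [0.6256, -0.1475, 0.0463]
eef_rot: [0.703, 0.711, 0.001, 0.002]
force: [0.6, -0.2, 0.6]
gripper_width: 0.0516
gripper_force: 0.0
time: 10.4
tcp_pos: [0.6254, -0.1475, 0.0463]
eef_rot: [0.703, 0.711, 0.001, 0.001]
force: [-1.2, 0.8, 6.2]
gripper_width: 0.0378
gripper_force: 61.3
time: 11.07
tcp_pos: [0.626, -0.1477, 0.2177]
eef_rot: [0.703, 0.711, 0.001, 0.003]
force: [0.8, 0.3, -4.3]
gripper_width: 0.0379
gripper_force: 62.0
tcp [ 0.626  -0.1477  0.2177] psi 90.6 q1 -0.33 q6 1.23 w 0.0379 t 11.1
  turn 11.3; shift before turn [ 49.17 -23.78   0.53]; shift after turn [ 43.56 -32.96   0.53]
```

```bash
python3 -m pendant '[[3,1.5,-0.7,0,0],[3,2.8,-1.35,0,0],[3,2.8,-1.35,0,0],[3,2.8,-1.35,0,0],[3,2.8,-1.35,0,0],[3,2.8,-1.35,0,0],[3,2.8,-1.35,0,0],[3,2.8,-1.35,0,0],[3,2.8,-1.35,0,0],[3,2.8,-1.35,0,0]]'
python3 -m pendant '[[3,2.8,-1.35,0,0],[3,2.8,-1.35,0,0],[3,2.8,-1.35,0,0],[3,2.8,-1.35,0,0],[3,2.8,-1.35,0,0],[3,2.8,-1.35,0,0],[3,2.8,-1.35,0,0],[3,2.8,-1.35,0,5.6],[3,0,0,0,5.6],[3,0,0,0,0]]'
python3 -c "
from h import *
go(.383,.3415,.035,79.3)"
```

```text
time: 11.9
tcp_pos: [0.489, 0.1198, 0.2108]
eef_rot: [0.703, 0.711, -0.002, -0.002]
force: [0.5, 0.3, -5.2]
gripper_width: 0.0377
gripper_force: 62.0
time: 12.73
tcp_pos: [0.3791, 0.3415, 0.211]
eef_rot: [0.769, 0.64, -0.003, -0.0]
force: [-0.7, -1.1, -4.7]
gripper_width: 0.038
gripper_force: 62.0
tcp [0.3791 0.3415 0.211 ] psi 79.5 q1 0.61 q6 2.36 w 0.0380 t 12.7
  turn 0.2; shift before turn [ 0.15  0.46 17.59]; shift after turn [ 0.16  0.46 17.59]
```

```bash
python3 -m pendant '[[3,0.1,0.3,3,0],[3,0,0,3,0],[3,0,0,3,0],[3,0,0,3,0],[3,0,0,3,0],[3,0,0,1.5,0],[3,0,0,0.8,0],[3,0,0,0.4,0],[3,0,0,0,0],[3,0,0,0,0]]'
python3 -c "
from h import *
go(.383,.3415,.032,79.3)"
```

```text
time: 13.57
tcp_pos: [0.3863, 0.3421, 0.0379]
eef_rot: [0.769, 0.639, 0.001, 0.0]
force: [0.1, 0.4, -4.1]
gripper_width: 0.0377
gripper_force: 62.1
tcp [0.3863 0.3421 0.0379] psi 79.4 q1 0.60 q6 2.35 w 0.0377 t 13.6
  turn 0.1; shift before turn [-0.12 -0.31  0.59]; shift after turn [-0.12 -0.31  0.59]
```

```bash
python3 -m pendant '[[3,0,-0.2,0.3,0],[3,0,0,0.2,0],[3,0,0,0,0],[5,0,0,0,0],[6.5,0,0,0,0],[6.5,0,0,0,0],[6.5,0,0,0,0],[6.5,0,0,-2,0],[6.5,0,0,-3,0],[6.5,0,0,-3,0]]'
python3 -m pendant '[[6.5,0,0,-3,0],[6,0,0,-3,0],[6,0,0,-2,0],[6,0,0,0,-7],[6,0,0,0,-7],[6,0,0,0,-7],[6,0,0,0,-7],[6,0,0,0,-7],[6,0,0,0,-7],[6,0,0,0,-7]]'
python3 -m pendant '[[6,0,0,0,-7],[6,0,0,0,-7],[6,0,0,0,-7],[6,0,0,0,-7],[6,0,0,0,-7],[6,0,0,0,-7],[6,0,0,0,-7],[6,0,0,0,-7],[6,0,0,0,-7],[6,0,0,0,-7]]'
python3 - <<'E'
from h import *
cv2.imwrite("pics/t2.png",grab("top")["frame"][150:350,120:520])
go(.6185,.2045,.18,59)
E
```

```text
time: 14.4
tcp_pos: [0.3828, 0.3417, 0.1126]
eef_rot: [0.769, 0.639, -0.001, -0.0]
force: [1.2, 0.1, -0.1]
gripper_width: 0.0652
gripper_force: 0.0
time: 15.23
tcp_pos: [0.3838, 0.3424, 0.1928]
eef_rot: [0.432, 0.902, 0.0, 0.0]
force: [-0.3, -0.7, 0.5]
gripper_width: 0.06
gripper_force: 0.0
time: 16.07
tcp_pos: [0.3838, 0.3424, 0.1927]
eef_rot: [-0.163, 0.987, 0.0, 0.0]
force: [0.3, 0.2, 0.5]
gripper_width: 0.0598
gripper_force: 0.0
tcp [0.3838 0.3424 0.1927] psi -161.0 q1 0.60 q6 0.27 w 0.0602 t 16.1
  turn -40.0; shift before turn [-17.71 -20.67   1.28]; shift after turn [ -0.27 -27.22   1.28]
```

View pics/t2.png

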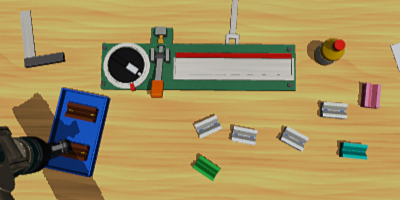

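Both worn segments lie in the tray, at picture (82,112) and (75,150), and the channel is empty. Now the dial.

```bash
python3 -m pendant '[[6,0,0,0,-6.7],[6,0,0,0,-6.7],[6,0,0,0,-6.7],[6,0,0,0,-6.7],[6,0,0,0,-6.7],[6,0,0,0,-6.5],[6,0,-2,0,0],[6,0,-3.2,0,0],[6,0,-3.2,0,0],[6,0,-3.2,0,0]]' 30
python3 -m pendant '[[6,0,-3.2,0,0],[6,0,-3.2,0,0],[6,0,-3.2,0,0],[6,-0.2,-3.2,0,0],[6,0,-2.2,0,0],[6,0,0,0,0],[6,0,0,0,0]]'
python3 - <<'E'
from h import *
go(.619,.205,.056,59)
d=grab("side"); cv2.imwrite("pics/s3.png",cv2.resize(d["frame"][150:380,130:430],(750,575),interpolation=cv2.INTER_CUBIC))
E
```

```text
time: 16.95
tcp_pos: [0.4834, 0.281, 0.1928]
eef_rot: [-0.487, 0.873, -0.0, 0.0]
force: [-0.3, 0.8, -0.1]
gripper_width: 0.0598
gripper_force: 0.0
time: 17.53
tcp_pos: [0.6121, 0.2038, 0.1922]
eef_rot: [-0.486, 0.874, 0.0, -0.0]
force: [-0.5, -0.2, 0.2]
gripper_width: 0.0602
gripper_force: 0.0
tcp [0.6121 0.2038 0.1922] psi -121.8 q1 0.22 q6 -0.79 w 0.0602 t 17.5
  turn -0.8; shift before turn [-0.46 -0.53 13.62]; shift after turn [-0.45 -0.54 13.62]
```

View pics/s3.png

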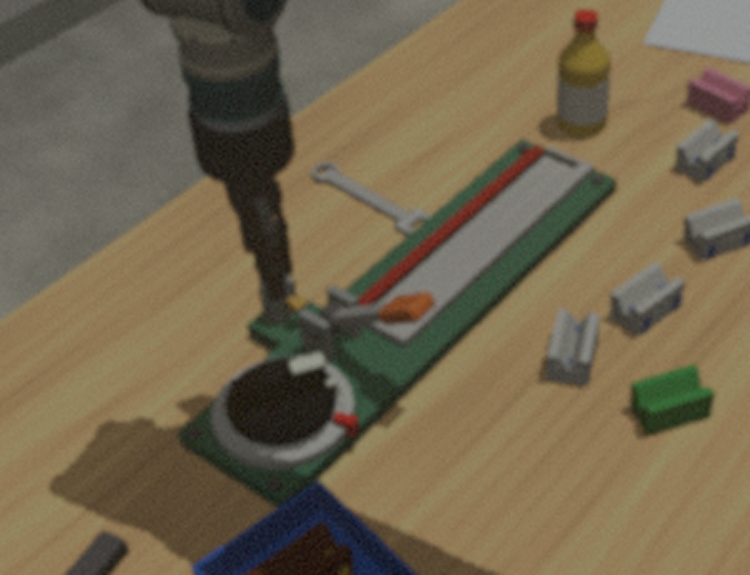

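The gripper hangs above the dial, with the white bar end at picture (307,363) and the red tab at (345,424). Descending in two stages.

```bash
python3 -m pendant '[[6,-0.2,-0.3,3,-0.8],[6,0,0,3,0],[6,0,0,3,0],[6,0,0,2,0],[6,0,0,1,0],[6,0,0,0,0],[6,0,0,0,0]]'
python3 -c "
from h import *
go(.619,.205,.056,59)"
```

```text
time: 18.17
tcp_pos: [0.6142, 0.2054, 0.0727]
eef_rot: [-0.494, 0.869, 0.0, -0.0]
force: [0.3, -0.6, 0.6]
gripper_width: 0.0598
gripper_force: 0.0
tcp [0.6142 0.2054 0.0727] psi -120.8 q1 0.22 q6 -0.81 w 0.0598 t 18.2
  turn 0.2; shift before turn [-0.21 -0.43  1.67]; shift after turn [-0.22 -0.43  1.67]
```

```bash
python3 -m pendant '[[6,-0.2,-0.4,0.6,0],[6,0,0,0.6,0],[6,0,0,0.4,0],[4,0,0,0,0],[1,0,0,0,0],[1,0,0,0,0],[1,0,0,0,0],[1,0,0,0,0],[1,0,0,0,0],[1,0,0,0,0]]' 30
python3 -c "
from h import *
go(.619,.205,.056,59)"
```

```text
time: 19.0
tcp_pos: [0.619, 0.2046, 0.0567]
eef_rot: [-0.494, 0.869, 0.0, -0.0]
force: [-1.4, -0.1, 3.6]
gripper_width: 0.0143
gripper_force: 31.0
tcp [0.619  0.2046 0.0567] psi -120.8 q1 0.22 q6 -0.81 w 0.0143 t 19.0
  turn 0.2; shift before turn [-0.04  0.02  0.07]; shift after turn [-0.04  0.02  0.07]
```

```bash
python3 -m pendant '[[1,0,0,0,4],[1,0,0,0,6],[1,0,0,0,6],[1,0,0,0,6],[1,0,0,0,6],[1,0,0,0,6],[1,0,0,0,6],[1,0,0,0,2.5],[1,0,0,0,0],[1,0,0,0,0]]'
python3 -m pendant '[[2,0,0,0,0],[5,0,0,0,0],[6,0,0,0,0],[6,0,0,0,0],[6,0,0,-1.5,0],[6,0,0,-3,0],[6,0,0,-3,0],[6,0,0,-3,0],[6,0,3.5,-3,0],[6,0,3.5,0,0]]'
python3 -m pendant '[[6,3.5,0,0,0],[6,3.5,0,0,0],[6,3.5,0,0,0],[6,3.5,0,0,0],[6,3.5,0,0,0],[6,0,0,0,0]]'
python3 -c "
from h import *
go(.619,.205,.056,59)"
```

```text
time: 19.83
tcp_pos: [0.6186, 0.205, 0.0567]
eef_rot: [-0.146, 0.989, 0.001, -0.0]
force: [-3.9, 1.9, 5.4]
gripper_width: 0.0143
gripper_force: 31.5
time: 20.67
tcp_pos: [0.6052, 0.2683, 0.196]
eef_rot: [-0.143, 0.99, 0.001, 0.006]
force: [2.1, 0.6, 0.8]
gripper_width: 0.0604
gripper_force: 0.0
time: 21.17
tcp_pos: [0.4242, 0.2154, 0.1863]
eef_rot: [-0.146, 0.989, -0.001, -0.005]
force: [-1.1, 0.6, -0.5]
gripper_width: 0.0604
gripper_force: 0.0
tcp [0.4242 0.2154 0.1863] psi -163.2 q1 0.33 q6 0.04 w 0.0604 t 21.2
  turn -42.2; shift before turn [-18.48  -6.6   12.86]; shift after turn [ -9.24 -17.31  12.86]
```

```bash
python3 - <<'E'
from h import *
d=grab("top"); f=d["frame"]; s=grab("side")["frame"]
a=cv2.resize(f[185:250,210:300],(620,448),interpolation=cv2.INTER_CUBIC); b=cv2.resize(s[275:345,190:300],(620,395),interpolation=cv2.INTER_CUBIC)[:150]
cv2.imwrite("pics/dial2.png",np.vstack([a,b]))
H,S,V=cv2.split(cv2.cvtColor(f,cv2.COLOR_BGR2HSV))
for n,m in(("red",((H<6)|(H>174))&(S>150)&(V>100)),("white",(S<90)&(V>90))):
    for k,st,c in blobs(m,6):
        if 220<c[0]<272 and 190<c[1]<245: print(n,st,c.round(2),[ray(d,c,z)[:2].round(4) for z in(.0351,.0486,.08)])
E
```

```text
red [250 233   5   8  26] [252.   236.73] [array([0.5589, 0.1862]), array([0.5575, 0.1841]), array([0.554 , 0.1791])]
white [223 192  47  47 703] [246.92 215.81] [array([0.6165, 0.2023]), array([0.6144, 0.2   ]), array([0.6095, 0.1946])]
white [242 216   8  13  73] [245.66 222.21] [array([0.5987, 0.2051]), array([0.5968, 0.2028]), array([0.5923, 0.1973])]
```

View pics/dial2.png

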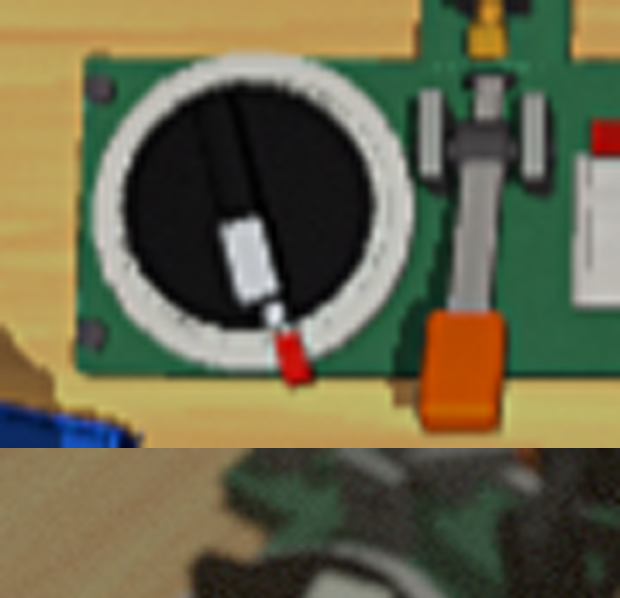

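The pointer and its tick at crop (274,315) line up with the red tab at (295,357): bar 16.8° against tab 16.5°. Now I'll measure the segments again and pick the first one.

```bash
cat > seg.py <<'E'
from h import *
def segs(d=None):
    d=d or grab("top"); H,S,V=cv2.split(cv2.cvtColor(d["frame"],cv2.COLOR_BGR2HSV)); o=[]
    for b,st,c in blobs((S<90)&(V>80),200):
        if 290<c[0]<500 and 240<c[1]<340:
            p,a,r=axis(d,b,.017); o.append((p,a)); print("seg px",c.round(),"P",p.round(4),"yaw %.1f"%a,"rect",np.round(r[0]),np.round(r[1]))
    return o
E
python3 - <<'E'
from seg import *
segs(); go(.4558,-.0226,.15,115.4)
E
```

```text
seg px [454. 260.] P [ 0.5075 -0.369 ] yaw 86.2 rect [ 507. -369.] [68. 44.]
seg px [328. 276.] P [ 0.4558 -0.0226] yaw 115.4 rect [456. -23.] [43. 66.]
seg px [364. 285.] P [ 0.4339 -0.1215] yaw 80.7 rect [ 434. -122.] [67. 42.]
seg px [414. 288.] P [ 0.4274 -0.2585] yaw 62.3 rect [ 427. -258.] [69. 43.]
tcp [0.4331 0.218  0.1888] psi -163.3 q1 0.33 q6 0.04 w 0.0601 t 21.3
  turn 81.3; shift before turn [  4.75 -23.69   3.88]; shift after turn [-22.7   -8.27   3.88]
```

```bash
python3 -m pendant '[[8.5,0,0,0,6.8],[8.5,0,0,0,6.8],[8.5,0,0,0,6.8],[8.5,0,0,0,6.8],[8.5,0,0,0,6.8],[8.5,0,0,0,6.8],[8.5,0,0,0,6.8],[8.5,0,0,0,6.8],[8.5,0,0,0,6.8],[8.5,0,0,0,6.8]]' 60
python3 -m pendant '[[8.5,0,0,0,6.8],[8.5,0,0,0,6.5],[8.5,-2.8,-1,0,0],[8.5,-2.8,-1,0,0],[8.5,-2.8,-1,0,0],[8.5,-2.8,-1,0,0],[8.5,-2.8,-1,0.9,0],[8.5,-2.8,-1,1,0],[8.5,-2.8,-1,1,0],[8.5,-2.8,-1,1,0]]'
python3 -m pendant '[[8.5,0,0,0,0],[8.5,0,0,0,0]]'
python3 - <<'E'
from h import *
go(.4558,-.0226,.016,115.4)
E
```

```text
time: 22.15
tcp_pos: [0.4349, 0.2185, 0.1889]
eef_rot: [0.436, 0.9, 0.001, 0.001]
force: [-0.4, -0.3, 0.5]
gripper_width: 0.0845
gripper_force: 0.0
time: 22.98
tcp_pos: [0.4589, -0.021, 0.1498]
eef_rot: [0.534, 0.845, 0.0, 0.001]
force: [0.5, -0.3, 0.0]
gripper_width: 0.085
gripper_force: 0.0
time: 23.15
tcp_pos: [0.458, -0.0204, 0.1492]
eef_rot: [0.536, 0.844, 0.0, 0.0]
force: [-1.1, 0.6, 1.4]
gripper_width: 0.0849
gripper_force: 0.0
tcp [ 0.458  -0.0204  0.1492] psi 115.2 q1 -0.19 q6 0.95 w 0.0849 t 23.1
  turn -0.2; shift before turn [-0.1  -0.29 13.32]; shift after turn [-0.1  -0.29 13.32]
```

```bash
python3 -m pendant '[[8.5,-0.1,-0.3,3,0],[8.5,0,0,3,0],[8.5,0,0,3,0],[8.5,0,0,2,0],[8.5,0,0,1.2,0],[8.5,0,0,0.6,0],[8.5,0,0,0.4,0],[8.5,0,0,0,0]]'
python3 - <<'E'
from h import *
go(.4558,-.0226,.016,115.4)
E
```

```text
time: 23.82
tcp_pos: [0.4549, -0.0205, 0.0174]
eef_rot: [0.534, 0.846, 0.0, 0.0]
force: [-0.4, -0.3, 0.0]
gripper_width: 0.0852
gripper_force: 0.0
tcp [ 0.4549 -0.0205  0.0174] psi 115.5 q1 -0.19 q6 0.94 w 0.0852 t 23.8
  turn 0.1; shift before turn [-0.23 -0.01  0.14]; shift after turn [-0.23 -0.    0.14]
```

```bash
python3 -m pendant '[[6,-0.2,0,0.1,0],[3,0,0,0,0],[3,0,0,0,0],[3,0,0,0,0],[3,0,0,0,0],[3,0,0,0,0],[3,0,0,-1,0],[3,0,0,-3,0],[3,0,0,-3,0],[3,0,0,-3,0]]'
python3 -m pendant '[[3,0,0,-3,0],[3,0,0,-1,0],[3,0,0,0,0]]'
python3 - <<'E'
from h import *
go(.6231,.024,.12,90.4)
E
```

```text
time: 24.65
tcp_pos: [0.4529, -0.0224, 0.1167]
eef_rot: [0.534, 0.845, -0.001, -0.002]
force: [0.5, -0.6, -3.3]
gripper_width: 0.0384
gripper_force: 62.3
time: 24.9
tcp_pos: [0.4571, -0.0231, 0.1592]
eef_rot: [0.534, 0.845, 0.001, 0.003]
force: [1.2, -0.3, -5.1]
gripper_width: 0.0381
gripper_force: 62.6
tcp [ 0.4571 -0.0231  0.1592] psi 115.4 q1 -0.19 q6 0.94 w 0.0381 t 24.9
  turn 25.0; shift before turn [-2.85 17.    4.02]; shift after turn [ 4.6  16.61  4.02]
```

```bash
python3 -m pendant '[[3,0,0,0,6.2],[3,0,0,0,6.3],[3,0,0,0,6.2],[3,0,0,0,6.3],[3,0.9,3,0,0],[3,0.9,3.4,0,0],[3,0.9,3.4,0,0],[3,0.9,3.4,0,0],[3,1,3.3,0,0],[3,0,0,0,0]]'
python3 -m pendant '[[3,0,0,2.5,0],[3,0,0,1.5,0],[3,0,0,0,0],[3,0,0,0,0]]'
python3 - <<'E'
from h import *
go(.6231,.024,.040,90.4)
E
```

```text
time: 25.73
tcp_pos: [0.6249, 0.026, 0.1529]
eef_rot: [0.704, 0.71, 0.001, 0.0]
force: [1.3, -0.7, -3.5]
gripper_width: 0.0384
gripper_force: 63.0
time: 26.07
tcp_pos: [0.6162, 0.0246, 0.1126]
eef_rot: [0.705, 0.71, -0.003, -0.003]
force: [0.9, -0.1, -4.3]
gripper_width: 0.0385
gripper_force: 62.9
tcp [0.6162 0.0246 0.1126] psi 90.4 q1 -0.06 q6 1.50 w 0.0385 t 26.1
  turn 0.0; shift before turn [-0.07  0.75  7.25]; shift after turn [-0.07  0.75  7.25]
```

```bash
python3 -m pendant '[[3,0,0,2,0],[3,0,0,2,0],[3,0,0,1.3,0],[3,0,0,0,0],[3,0,0,0,0],[3,0,0,0,0]]'
python3 - <<'E'
from h import *
go(.6231,.024,.040,90.4)
E
```

```text
time: 26.57
tcp_pos: [0.6204, 0.0243, 0.0646]
eef_rot: [0.705, 0.71, 0.001, 0.001]
force: [0.2, -0.3, -3.4]
gripper_width: 0.0383
gripper_force: 62.9
tcp [0.6204 0.0243 0.0646] psi 90.4 q1 -0.06 q6 1.50 w 0.0383 t 26.6
  turn 0.0; shift before turn [-0.03  0.26  2.46]; shift after turn [-0.03  0.26  2.46]
```

```bash
python3 -m pendant '[[3,0,0.2,0.6,0],[3,0,0,0.6,0],[3,0,0,0,0],[3,0,0,0,0],[3,0,0,0,0]]'
python3 - <<'E'
from h import *
go(.6231,.024,.037,90.4)
E
```

```text
time: 26.98
tcp_pos: [0.6215, 0.0245, 0.0514]
eef_rot: [0.705, 0.71, -0.0, -0.0]
force: [-0.3, -1.3, -4.6]
gripper_width: 0.0385
gripper_force: 63.0
tcp [0.6215 0.0245 0.0514] psi 90.4 q1 -0.06 q6 1.50 w 0.0385 t 27.0
  turn 0.0; shift before turn [-0.05  0.16  1.44]; shift after turn [-0.05  0.16  1.44]
```

```bash
python3 -m pendant '[[3,0,0.2,0.5,0],[3,0,0,0.3,0],[3,0,0,0.3,0],[3,0,0,0.2,0],[3,0,0,0.1,0],[3,0,0,0,0],[3,0,0,0,0]]'
python3 - <<'E'
from h import *
go(.6231,.024,.036,90.4)
E
```

```text
time: 27.57
tcp_pos: [0.6234, 0.0245, 0.0376]
eef_rot: [0.705, 0.71, -0.0, -0.0]
force: [-1.1, 0.4, -1.7]
gripper_width: 0.0383
gripper_force: 63.2
tcp [0.6234 0.0245 0.0376] psi 90.4 q1 -0.06 q6 1.50 w 0.0383 t 27.6
  turn 0.0; shift before turn [-0.04 -0.03  0.16]; shift after turn [-0.04 -0.03  0.16]
```

```bash
python3 -m pendant '[[3,0,0,0.15,0],[3,0,0,0,0],[4.5,0,0,0,0],[6,0,0,0,0],[6,0,0,0,0],[6,0,0,-1,0],[8.5,0,0,-3,0],[8.5,0,0,-3,0],[8.5,0,0,-3,0],[8.5,0,0,-2,0]]'
python3 -m pendant '[[8.5,-3,-3,0,0],[8.5,-2.6,-3.2,0,0],[8.5,-2.6,-3.2,0,0],[8.5,-2.6,-3.2,0,0],[8.5,-2.6,-3.2,0,0],[8.5,0,0,0,0],[8.5,0,0,0,0]]'
python3 - <<'E'
from seg import *
d=grab("top"); segs(d); cv2.imwrite("pics/p1.png",cv2.resize(d["frame"][185:300,210:430],(800,418),interpolation=cv2.INTER_CUBIC))
go(.4339,-.1215,.15,80.7)
E
```

```text
time: 28.4
tcp_pos: [0.6254, 0.0244, 0.16]
eef_rot: [0.705, 0.71, 0.002, 0.002]
force: [0.8, 0.4, 0.2]
gripper_width: 0.085
gripper_force: 0.0
time: 28.98
tcp_pos: [0.4659, -0.1113, 0.1566]
eef_rot: [0.706, 0.708, 0.0, 0.0]
force: [-0.2, 0.7, -0.1]
gripper_width: 0.085
gripper_force: 0.0
seg px [454. 260.] P [ 0.5075 -0.3689] yaw 86.0 rect [ 507. -369.] [68. 44.]
tcp [ 0.4673 -0.1108  0.1568] psi 90.3 q1 -0.37 q6 1.20 w 0.0851 t 29.0
  turn 9.6; shift before turn [-1.05 -3.35  0.68]; shift after turn [-1.6  -3.13  0.68]
```

View pics/p1.png

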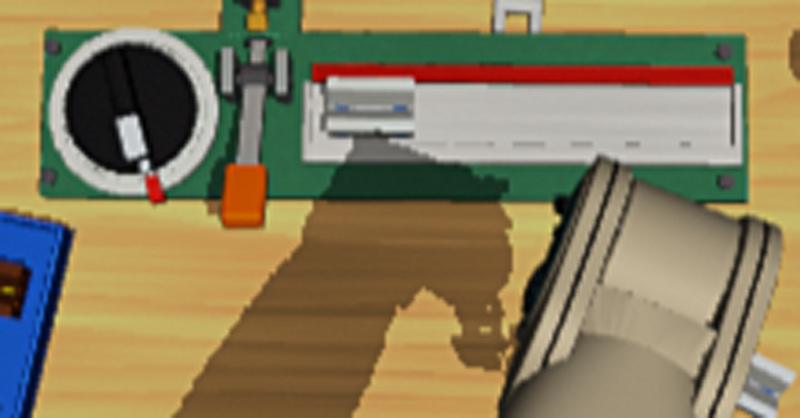

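The picture shows the first new segment in the channel, groove up, at crop (370,105), and the dial still on its mark. Next is segment B.

```bash
python3 -m pendant '[[8.5,0,0,0,4.8],[8.5,0,0,0,4.8],[8.5,-1.6,-3.1,0.6,0],[8.5,0,0,0,0],[8.5,0,0,3,0],[8.5,0,0,3,0],[8.5,0,0,3,0],[8.5,0,0,0,0],[8.5,0,0,0,0]]'
python3 - <<'E'
from h import *
go(.4339,-.1215,.016,80.7)
E
```

```text
time: 29.78
tcp_pos: [0.4334, -0.1198, 0.0591]
eef_rot: [0.761, 0.649, -0.001, -0.002]
force: [0.1, -1.0, -0.2]
gripper_width: 0.0852
gripper_force: 0.0
tcp [ 0.4334 -0.1198  0.0591] psi 80.9 q1 -0.41 q6 1.32 w 0.0852 t 29.8
  turn 0.2; shift before turn [-0.17  0.09  4.31]; shift after turn [-0.17  0.09  4.31]
```

```bash
python3 -m pendant '[[8.5,-0.2,0,2,0],[8.5,0,0,1.2,0],[8.5,0,0,0.8,0],[8.5,0,0,0.2,0],[8.5,0,0,0,0],[8.5,0,0,0,0]]'
python3 -m pendant '[[6,0,0,0,0],[3,0,0,0,0],[3,0,0,0,0],[3,0,0,0,0],[3,0,0,0,0],[3,0,0,0,0],[3,0,0,-1,0],[3,0,0,-3,0],[3,0,0,-3,0],[3,0,0,-3,0]]'
python3 -m pendant '[[3,0,0,-3,0],[3,0,0,-1,0],[3,0,0,0,0]]'
python3 - <<'E'
from h import *
go(.6237,-.052,.12,90.4)
E
```

```text
time: 30.28
tcp_pos: [0.4348, -0.1233, 0.0191]
eef_rot: [0.761, 0.648, 0.0, 0.001]
force: [-0.1, -0.9, 0.5]
gripper_width: 0.0849
gripper_force: 0.0
time: 31.12
tcp_pos: [0.4318, -0.1222, 0.1182]
eef_rot: [0.762, 0.648, -0.001, -0.002]
force: [0.8, 0.0, -3.9]
gripper_width: 0.0383
gripper_force: 62.0
time: 31.37
tcp_pos: [0.4356, -0.1238, 0.1606]
eef_rot: [0.762, 0.648, 0.001, 0.003]
force: [1.4, -1.1, -3.7]
gripper_width: 0.0382
gripper_force: 62.2
tcp [ 0.4356 -0.1238  0.1606] psi 80.8 q1 -0.42 q6 1.31 w 0.0382 t 31.4
  turn -9.6; shift before turn [10.1  17.39  4.15]; shift after turn [ 7.06 18.84  4.15]
```

```bash
python3 -m pendant '[[3,0,0,0,-4.8],[3,0,0,0,-4.8],[3,1.2,3,0,0],[3,1.2,3.2,0,0],[3,1.2,3.2,0,0],[3,1.2,3.2,0,0],[3,1.2,3.2,0,0],[3,1,3,0,0],[3,0,0,0,0],[3,0,0,0,0]]'
python3 -m pendant '[[3,0,0,2.5,0],[3,0,0,3,0],[3,0,0,3,0],[3,0,0,0.5,0],[3,0,0,0,0],[3,0,0,0,0],[3,0,0,0,0]]'
python3 - <<'E'
from h import *
go(.6237,-.052,.038,90.4)
E
```

```text
time: 32.2
tcp_pos: [0.6206, -0.0507, 0.1542]
eef_rot: [0.704, 0.71, -0.002, -0.002]
force: [-0.9, 0.6, -3.3]
gripper_width: 0.0385
gripper_force: 62.6
time: 32.78
tcp_pos: [0.6223, -0.0521, 0.0697]
eef_rot: [0.705, 0.709, 0.001, 0.001]
force: [0.8, 0.4, -3.6]
gripper_width: 0.0384
gripper_force: 62.6
tcp [ 0.6223 -0.0521  0.0697] psi 90.4 q1 -0.19 q6 1.38 w 0.0384 t 32.8
  turn -0.0; shift before turn [0.01 0.14 3.17]; shift after turn [0.01 0.14 3.17]
```

```bash
python3 -m pendant '[[3,0,0.1,1,0],[3,0,0,0.8,0],[3,0,0,0.4,0],[3,0,0,0,0],[3,0,0,0,0]]'
python3 -m pendant '[[3,0,0.05,0.4,0],[3,0,0,0.3,0],[3,0,0,0.2,0],[3,0,0,0,0],[3,0,0,0,0]]'
python3 - <<'E'
from h import *
go(.6237,-.052,.038,90.4)
E
```

```text
time: 33.2
tcp_pos: [0.6215, -0.0515, 0.0454]
eef_rot: [0.705, 0.71, -0.0, -0.001]
force: [0.4, -0.1, -4.1]
gripper_width: 0.0385
gripper_force: 62.7
time: 33.62
tcp_pos: [0.6233, -0.0517, 0.0387]
eef_rot: [0.705, 0.71, 0.0, 0.001]
force: [-2.1, 0.1, 4.5]
gripper_width: 0.0385
gripper_force: 63.7
tcp [ 0.6233 -0.0517  0.0387] psi 90.4 q1 -0.19 q6 1.38 w 0.0385 t 33.6
  turn 0.0; shift before turn [-0.03  0.04  0.07]; shift after turn [-0.03  0.04  0.07]
```

```bash
python3 -m pendant '[[4.5,0,0,0,0],[6,0,0,0,0],[6,0,0,0,0],[6,0,0,-1,0],[8.5,0,0,-3,0],[8.5,0,0,-3,0],[8.5,0,0,-3,0],[8.5,0,0,-2,0],[8.5,0,0,0,0]]'
python3 - <<'E'
from seg import *
segs(); go(.4274,-.2585,.15,62.8)
E
```

```text
time: 34.37
tcp_pos: [0.6268, -0.0523, 0.1639]
eef_rot: [0.705, 0.71, 0.003, 0.005]
force: [1.3, -0.2, 0.4]
gripper_width: 0.085
gripper_force: 0.0
seg px [322. 328.] P [ 0.3238 -0.0094] yaw 168.3 rect [359. -52.] [322. 989.]
seg px [454. 260.] P [ 0.5075 -0.3689] yaw 86.0 rect [ 507. -369.] [68. 44.]
seg px [414. 288.] P [ 0.4274 -0.2585] yaw 62.3 rect [ 427. -258.] [69. 43.]
tcp [ 0.6254 -0.0521  0.1612] psi 90.4 q1 -0.19 q6 1.38 w 0.0850 t 34.4
  turn 27.6; shift before turn [-20.5  -19.96   1.  ]; shift after turn [-27.41  -8.18   1.  ]
```

```bash
python3 -m pendant '[[8.5,0,0,0,6.9],[8.5,0,0,0,6.9],[8.5,0,0,0,6.9],[8.5,0,0,0,6.8],[8.5,-3.4,-1,0,0],[8.5,-3.4,-1,0,0],[8.5,-3.4,-1,0,0],[8.5,-3.4,-1,0,0],[8.5,-3.4,-1,0,0],[8.5,-3.4,-1,0,0]]'
python3 -m pendant '[[8.5,-3.4,-1,0,0],[8.5,-3.4,-1,0,0],[8.5,0,0,1,0],[8.5,0,0,3,0],[8.5,0,0,3,0],[8.5,0,0,3,0],[8.5,0,0,0,0],[8.5,0,0,0,0]]'
python3 - <<'E'
from h import *
go(.4274,-.2585,.018,62.8)
E
```

```text
time: 35.25
tcp_pos: [0.4741, -0.2062, 0.1558]
eef_rot: [0.853, 0.522, -0.001, -0.001]
force: [-0.3, -0.7, -0.3]
gripper_width: 0.0849
gripper_force: 0.0
time: 35.92
tcp_pos: [0.4253, -0.2553, 0.0548]
eef_rot: [0.853, 0.522, -0.001, -0.003]
force: [-0.2, -0.7, 0.7]
gripper_width: 0.085
gripper_force: 0.0
tcp [ 0.4253 -0.2553  0.0548] psi 62.9 q1 -0.67 q6 1.37 w 0.0850 t 35.9
  turn 0.1; shift before turn [-0.2   0.36  3.68]; shift after turn [-0.2   0.36  3.68]
```

```bash
python3 -m pendant '[[8.5,-0.2,0.1,1.5,0],[8.5,0,0,1.2,0],[8.5,0,0,0.8,0],[8.5,0,0,0.2,0],[8.5,0,0,0,0],[8.5,0,0,0,0]]'
python3 -m pendant '[[6,0,0,0,0],[3,0,0,0,0],[3,0,0,0,0],[3,0,0,0,0],[3,0,0,0,0],[3,0,0,0,0],[3,0,0,-1,0],[3,0,0,-3,0],[3,0,0,-3,0],[3,0,0,-3,0]]'
python3 -m pendant '[[3,0,0,-3,0],[3,0,0,-1,0],[3,0,0,0,0]]'
python3 - <<'E'
from h import *
go(.6243,-.128,.16,90.4)
E
```

```text
time: 36.42
tcp_pos: [0.4282, -0.2599, 0.0209]
eef_rot: [0.853, 0.522, 0.0, 0.001]
force: [0.4, 0.7, 0.7]
gripper_width: 0.085
gripper_force: 0.0
time: 37.25
tcp_pos: [0.4258, -0.2581, 0.1197]
eef_rot: [0.853, 0.522, -0.001, -0.002]
force: [-0.1, -0.1, -4.4]
gripper_width: 0.0383
gripper_force: 62.5
time: 37.5
tcp_pos: [0.4291, -0.2609, 0.1625]
eef_rot: [0.853, 0.522, 0.001, 0.003]
force: [1.0, -0.2, -4.9]
gripper_width: 0.0382
gripper_force: 62.7
tcp [ 0.4291 -0.2609  0.1625] psi 62.9 q1 -0.67 q6 1.37 w 0.0382 t 37.5
  turn -27.5; shift before turn [20.72 11.32  0.3 ]; shift after turn [13.15 19.61  0.3 ]
```

```bash
python3 -m pendant '[[3,0,0,0,-6.9],[3,0,0,0,-6.9],[3,0,0,0,-6.9],[3,0,0,0,-6.8],[3,1.8,2.7,0,0],[3,1.9,2.8,0,0],[3,1.9,2.8,0,0],[3,1.9,2.8,0,0],[3,1.9,2.8,0,0],[3,1.9,2.8,0,0]]'
python3 -m pendant '[[3,1.9,2.8,0,0],[3,0,0,0,0],[3,0,0,2.5,0],[3,0,0,3,0],[3,0,0,3,0],[3,0,0,0.5,0],[3,0,0,0,0],[3,0,0,0,0],[3,0,0,0,0]]'
python3 - <<'E'
from h import *
go(.6243,-.128,.040,90.4)
E
```

```text
time: 38.33
tcp_pos: [0.5926, -0.1435, 0.156]
eef_rot: [0.705, 0.71, -0.001, -0.003]
force: [0.4, 0.0, -4.6]
gripper_width: 0.038
gripper_force: 62.8
time: 39.08
tcp_pos: [0.6228, -0.1267, 0.0714]
eef_rot: [0.705, 0.71, 0.001, 0.001]
force: [0.7, -0.6, -4.0]
gripper_width: 0.038
gripper_force: 63.2
tcp [ 0.6228 -0.1267  0.0714] psi 90.4 q1 -0.30 q6 1.26 w 0.0380 t 39.1
  turn -0.0; shift before turn [-0.12  0.14  3.14]; shift after turn [-0.12  0.14  3.14]
```

```bash
python3 -m pendant '[[3,-0.1,0.1,1,0],[3,0,0,0.8,0],[3,0,0,0.4,0],[3,0,0,0,0],[3,0,0,0,0]]'
python3 -m pendant '[[3,0,0.1,0.3,0],[3,0,0,0.2,0],[3,0,0,0.2,0],[3,0,0,0,0],[3,0,0,0,0]]'
python3 - <<'E'
from h import *
go(.6243,-.128,.040,90.4)
E
```

```text
time: 39.5
tcp_pos: [0.622, -0.127, 0.0474]
eef_rot: [0.705, 0.71, -0.0, -0.001]
force: [0.4, 0.5, -5.7]
gripper_width: 0.0383
gripper_force: 63.2
time: 39.92
tcp_pos: [0.6235, -0.1271, 0.0409]
eef_rot: [0.705, 0.71, -0.0, -0.0]
force: [-0.2, 0.0, -5.6]
gripper_width: 0.0383
gripper_force: 63.3
tcp [ 0.6235 -0.1271  0.0409] psi 90.4 q1 -0.30 q6 1.26 w 0.0383 t 39.9
  turn 0.0; shift before turn [-0.09  0.08  0.09]; shift after turn [-0.09  0.08  0.09]
```

```bash
python3 -m pendant '[[3,0,0,0.15,0],[3,0,0,0.1,0],[3,0,0,0,0],[4.5,0,0,0,0],[6,0,0,0,0],[6,0,0,0,0],[6,0,0,-1,0],[8.5,0,0,-3,0],[8.5,0,0,-3,0],[8.5,0,0,-3,0]]'
python3 -m pendant '[[8.5,0,0,-2.5,0],[8.5,0,0,0,0]]'
python3 - <<'E'
from seg import *
segs(); go(.5075,-.369,.15,86)
E
```

```text
time: 40.75
tcp_pos: [0.6233, -0.1271, 0.1398]
eef_rot: [0.705, 0.71, -0.0, -0.0]
force: [1.0, -0.5, 0.2]
gripper_width: 0.0851
gripper_force: 0.0
time: 40.92
tcp_pos: [0.6281, -0.1286, 0.1713]
eef_rot: [0.705, 0.71, 0.003, 0.006]
force: [1.2, -0.1, 1.3]
gripper_width: 0.0849
gripper_force: 0.0
seg px [355. 329.] P [ 0.3214 -0.0996] yaw 163.6 rect [ 358. -136.] [ 284. 1020.]
seg px [454. 260.] P [ 0.5075 -0.3689] yaw 86.0 rect [ 507. -369.] [68. 44.]
tcp [ 0.6268 -0.1281  0.1685] psi 90.4 q1 -0.30 q6 1.26 w 0.0852 t 41.0
  turn 4.4; shift before turn [-24.   -12.12   1.81]; shift after turn [-24.86 -10.24   1.81]
```

```bash
python3 -m pendant '[[8.5,0,0,0,4.4],[8.5,-3.1,-1.3,0,0],[8.5,-3.1,-1.3,0,0],[8.5,-3.1,-1.3,0,0],[8.5,-3.1,-1.3,0,0],[8.5,-3.1,-1.3,0,0],[8.5,-3.1,-1.3,0,0],[8.5,-3.1,-1.3,0,0],[8.5,-3.1,-1.2,0,0],[8.5,0,0,0,0]]'
python3 -m pendant '[[8.5,0,0,2,0],[8.5,0,0,3,0],[8.5,0,0,3,0],[8.5,0,0,3,0],[8.5,0,0,0,0],[8.5,0,0,0,0]]'
python3 - <<'E'
from h import *
go(.5075,-.369,.018,86)
E
```

```text
time: 41.8
tcp_pos: [0.5008, -0.3721, 0.1624]
eef_rot: [0.733, 0.68, -0.001, 0.0]
force: [0.3, -0.2, -0.4]
gripper_width: 0.0851
gripper_force: 0.0
time: 42.3
tcp_pos: [0.5015, -0.3652, 0.0509]
eef_rot: [0.731, 0.682, -0.0, -0.003]
force: [0.1, 0.7, 0.8]
gripper_width: 0.0854
gripper_force: 0.0
tcp [ 0.5015 -0.3652  0.0509] psi 86.0 q1 -0.73 q6 0.91 w 0.0854 t 42.3
  turn 0.0; shift before turn [-0.35  0.65  3.29]; shift after turn [-0.35  0.65  3.29]
```

```bash
python3 -m pendant '[[8.5,-0.1,0.4,1.3,0],[8.5,0,0,1.1,0],[8.5,0,0,0.7,0],[8.5,0,0,0.2,0],[8.5,0,0,0,0],[8.5,0,0,0,0]]'
python3 -m pendant '[[6,0,0,0,0],[3,0,0,0,0],[3,0,0,0,0],[3,0,0,0,0],[3,0,0,0,0],[3,0,0,0,0],[3,0,0,-1,0],[3,0,0,-3,0],[3,0,0,-3,0],[3,0,0,-3,0]]'
python3 -m pendant '[[3,0,0,-3,0],[3,0,0,-1,0],[3,0,0,0,0]]'
python3 - <<'E'
from h import *
go(.6243,-.204,.16,90.4)
E
```

```text
time: 42.8
tcp_pos: [0.5076, -0.3687, 0.0207]
eef_rot: [0.731, 0.682, 0.0, 0.0]
force: [-0.1, -0.7, -0.1]
gripper_width: 0.0856
gripper_force: 0.0
time: 43.63
tcp_pos: [0.5059, -0.3672, 0.1198]
eef_rot: [0.731, 0.682, -0.0, -0.002]
force: [1.1, 0.0, -5.0]
gripper_width: 0.0383
gripper_force: 62.0
time: 43.88
tcp_pos: [0.5091, -0.37, 0.1636]
eef_rot: [0.731, 0.682, 0.0, 0.003]
force: [0.4, -1.1, -4.7]
gripper_width: 0.0385
gripper_force: 62.1
tcp [ 0.5091 -0.37    0.1636] psi 86.0 q1 -0.73 q6 0.91 w 0.0385 t 43.9
  turn -4.4; shift before turn [17.37 10.34  0.34]; shift after turn [16.52 11.64  0.34]
```

```bash
python3 -m pendant '[[3,0,0,0,-4.4],[3,2.2,1.6,0,0],[3,2.4,1.7,0,0],[3,2.4,1.7,0,0],[3,2.4,1.7,0,0],[3,2.4,1.7,0,0],[3,2.4,1.7,0,0],[3,2.4,1.6,0,0],[3,0,0,0,0],[3,0,0,0,0]]'
python3 -m pendant '[[3,0,0,2.5,0],[3,0,0,3,0],[3,0,0,3,0],[3,0,0,0.5,0],[3,0,0,0,0],[3,0,0,0,0],[3,0,0,0,0]]'
python3 - <<'E'
from h import *
go(.6243,-.204,.040,90.4)
E
```

```text
time: 44.72
tcp_pos: [0.622, -0.1994, 0.1568]
eef_rot: [0.704, 0.711, -0.001, -0.003]
force: [0.3, -1.0, -5.3]
gripper_width: 0.0386
gripper_force: 62.2
time: 45.3
tcp_pos: [0.6246, -0.203, 0.0723]
eef_rot: [0.705, 0.709, 0.001, 0.002]
force: [1.0, -0.7, -4.5]
gripper_width: 0.0381
gripper_force: 62.2
tcp [ 0.6246 -0.203   0.0723] psi 90.4 q1 -0.41 q6 1.15 w 0.0381 t 45.3
  turn -0.0; shift before turn [-0.1  -0.04  3.23]; shift after turn [-0.1  -0.04  3.23]
```

```bash
python3 -m pendant '[[3,0,0,1,0],[3,0,0,0.8,0],[3,0,0,0.4,0],[3,0,0,0,0],[3,0,0,0,0]]'
python3 -m pendant '[[3,0,0,0.3,0],[3,0,0,0.3,0],[3,0,0,0.2,0],[3,0,0,0,0],[3,0,0,0,0]]'
python3 - <<'E'
from h import *
go(.6243,-.204,.040,90.4)
E
```

```text
time: 45.72
tcp_pos: [0.6227, -0.2015, 0.0479]
eef_rot: [0.705, 0.71, -0.0, -0.001]
force: [-0.2, -0.6, -4.0]
gripper_width: 0.0383
gripper_force: 62.2
time: 46.13
tcp_pos: [0.6236, -0.2019, 0.0412]
eef_rot: [0.705, 0.71, 0.0, 0.0]
force: [-1.3, 1.0, -0.1]
gripper_width: 0.0382
gripper_force: 62.9
tcp [ 0.6236 -0.2019  0.0412] psi 90.4 q1 -0.41 q6 1.15 w 0.0382 t 46.1
  turn 0.0; shift before turn [-0.21  0.07  0.12]; shift after turn [-0.21  0.07  0.12]
```

```bash
python3 -m pendant '[[3,0,0,0.1,0],[3,0,0,0,0],[4.5,0,0,0,0],[6,0,0,0,0],[6,0,0,0,0],[6,0,0,-1,0],[6,0,0,-3,0],[6,0,0,-3,0],[6,0,0,-3,0],[6,0,0,-2.5,0]]'
python3 -m pendant '[[3,-2,-3,0,0],[1,-2,-3.2,0,0],[0,-2,-3.2,0,0],[0,-2,-3.2,0,0],[0,-2,-3.2,0,0],[0,-2,-3.2,0,0],[0,0,0,0,0],[0,0,0,0,0]]'
python3 - <<'E'
from seg import *
d=grab("top"); s=grab("side")["frame"]
a=cv2.resize(d["frame"][185:310,210:460],(800,400),interpolation=cv2.INTER_CUBIC)
b=cv2.resize(s[195:350,190:560],None,fx=1.5,fy=1.5)[:200]; b=cv2.copyMakeBorder(b,0,0,0,800-b.shape[1],0)
cv2.imwrite("pics/p4.png",np.vstack([a,b])); segs(d)
go(.548,.109,.17,90.4)
E
```

```text
time: 46.97
tcp_pos: [0.624, -0.2022, 0.1675]
eef_rot: [0.705, 0.71, 0.0, 0.001]
force: [0.2, -0.2, 0.3]
gripper_width: 0.0601
gripper_force: 0.0
time: 47.63
tcp_pos: [0.4328, -0.3244, 0.1653]
eef_rot: [0.706, 0.708, 0.0, 0.001]
force: [0.3, -0.3, -0.5]
gripper_width: -0.0
gripper_force: 0.0
tcp [ 0.4346 -0.3235  0.1651] psi 90.4 q1 -0.76 q6 0.80 w -0.0001 t 47.7
  turn -0.0; shift before turn [43.17 11.63 -0.5 ]; shift after turn [43.17 11.64 -0.5 ]
```

View pics/p4.png

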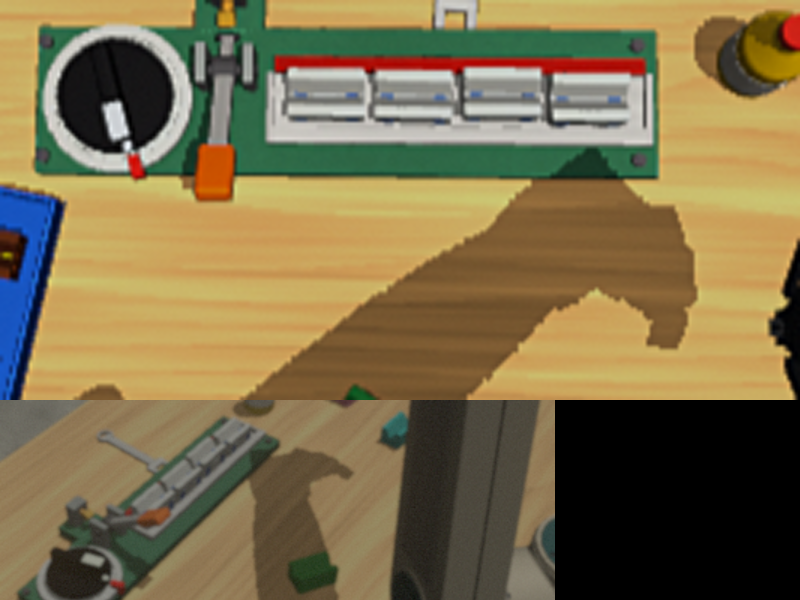

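All four new segments lie groove up in the channel, at crop (326,93), (412,96), (502,92) and (590,98). The dial is still on its mark. Moving the closed gripper over the orange pad, crop (215,172).

```bash
python3 -m pendant '[[0,2,0.5,0,0],[0,3.7,1,0,0],[0,3.7,1,0,0],[0,3.7,1,0,0],[0,3.7,1,0,0],[0,3.7,1,0,0],[0,3.7,1,0,0],[0,3.7,1,0,0],[0,3.7,1,0,0],[0,3.7,1,0,0]]'
python3 -m pendant '[[0,3.7,1,0,0],[0,3.7,1,0,0],[0,0.4,0.1,0,0],[0,0,0,0,0],[0,0,0,0,0]]'
python3 - <<'E'
from h import *
go(.545,.110,.135,90.4)
E
```

```text
time: 48.57
tcp_pos: [0.5275, 0.034, 0.1649]
eef_rot: [0.704, 0.711, 0.0, 0.0]
force: [1.3, 0.1, 0.6]
gripper_width: -0.0001
gripper_force: 0.0
time: 48.98
tcp_pos: [0.547, 0.1096, 0.1643]
eef_rot: [0.704, 0.711, -0.0, 0.0]
force: [0.9, -0.5, -0.0]
gripper_width: 0.0002
gripper_force: 0.0
tcp [0.547  0.1096 0.1643] psi 90.6 q1 0.08 q6 1.64 w 0.0002 t 49.0
  turn 0.2; shift before turn [ 0.04 -0.2   2.93]; shift after turn [ 0.04 -0.2   2.93]
```

```bash
python3 -m pendant '[[0,0,-0.1,2,0],[0,0,0,1,0],[0,0,-0.2,0.5,0],[0,0,-0.3,0.6,0],[0,0,-0.4,0.6,0],[0,0,-0.3,0.6,0],[0,0,-0.3,0.6,0],[0,0,0,0,0]]'
python3 - <<'E'
from h import *
go(.53,.110,.095,90.4); print(env.state()["force"])
E
```

```text
time: 49.65
tcp_pos: [0.5301, 0.1082, 0.1044]
eef_rot: [0.705, 0.709, -0.001, -0.0]
force: [1.1, -1.0, 2.4]
gripper_width: 0.0
gripper_force: 1.1
tcp [0.5301 0.1082 0.1044] psi 90.4 q1 0.08 q6 1.65 w 0.0000 t 49.6
  turn -0.0; shift before turn [ 0.18 -0.    0.94]; shift after turn [ 0.18 -0.    0.94]
[ 1.12660303 -0.97159012  2.41664615]
```

Contact at 2.4 N, as expected. Pressing on.

```bash
python3 -m pendant '[[0,0.1,-0.2,0.5,0],[0,0,-0.2,0.5,0],[0,0,-0.1,0.4,0],[0,0,-0.1,0.4,0],[0,0,-0.1,0.4,0],[0,0,0,0.2,0],[0,0,0,0,0],[0,0,0,0,0]]'
```

```text
time: 50.32
tcp_pos: [0.5256, 0.1098, 0.0828]
eef_rot: [0.705, 0.71, 0.001, 0.001]
force: [1.0, 0.5, 2.8]
gripper_width: -0.0001
gripper_force: 1.1
```

```bash
python3 -m pendant '[[0,0,-0.1,0.3,0],[0,0,0,0,0],[0,0,0,0,0]]'; python3 -m pendant '[[0,0,0,0.3,0],[0,0,0,0,0],[0,0,0,0,0]]'
```

```text
time: 50.57
tcp_pos: [0.5247, 0.1098, 0.0792]
eef_rot: [0.705, 0.71, 0.001, 0.001]
force: [2.8, -0.6, 3.3]
gripper_width: -0.0
gripper_force: 1.7
time: 50.82
tcp_pos: [0.5219, 0.1097, 0.0747]
eef_rot: [0.705, 0.71, -0.001, -0.001]
force: [0.1, -0.8, 0.6]
gripper_width: -0.0003
gripper_force: 0.3
```

The force fell away, so the pawl has probably clicked. Lifting off and moving aside to check.

```bash
python3 -m pendant '[[0,0,0,-1,0],[0,0,0,-3,0],[0,0,0,-3,0],[0,0,0,-3,0],[0,-3,-2.5,0,0],[0,-3.2,-2.5,0,0],[0,-3.2,-2.5,0,0],[0,-3.2,-2.5,0,0],[0,-3.2,-1,0,0],[0,-3.2,0,0,0]]'
python3 -m pendant '[[0,-3.2,0,0,0],[0,-3.2,0,0,0],[0,-3.2,0,0,0],[0,-3.2,0,0,0],[0,0,0,0,0],[0,0,0,0,0]]'
python3 - <<'E'
from seg import *
d=grab("top"); s=grab("side")["frame"]; 
a=cv2.resize(d["frame"][185:340,150:460],(800,400),interpolation=cv2.INTER_CUBIC)
b=cv2.resize(s[215:315,190:590],(800,200),interpolation=cv2.INTER_CUBIC)
cv2.imwrite("pics/p5.png",np.vstack([a,b])); 
H,S,V=cv2.split(cv2.cvtColor(d["frame"],cv2.COLOR_BGR2HSV))
for k,st,c in blobs((H>5)&(H<13)&(S>200)&(V>150),40):
    if 250<c[0]<300 and 200<c[1]<270: print(st,c,ray(d,c,.066),ray(d,c,.127))
print(env.state()["tcp_pos"],env.state()["time"])
E
```

```text
time: 51.65
tcp_pos: [0.4101, -0.0812, 0.175]
eef_rot: [0.704, 0.71, -0.001, -0.002]
force: [0.4, 0.0, 1.0]
gripper_width: -0.0001
gripper_force: 0.0
time: 52.15
tcp_pos: [0.4146, -0.21, 0.1753]
eef_rot: [0.706, 0.709, 0.0, -0.001]
force: [-0.6, 0.7, 0.5]
gripper_width: 0.0003
gripper_force: 0.0
[ 0.41442012 -0.20819978  0.17508369] 52.25
```

View pics/p5.png

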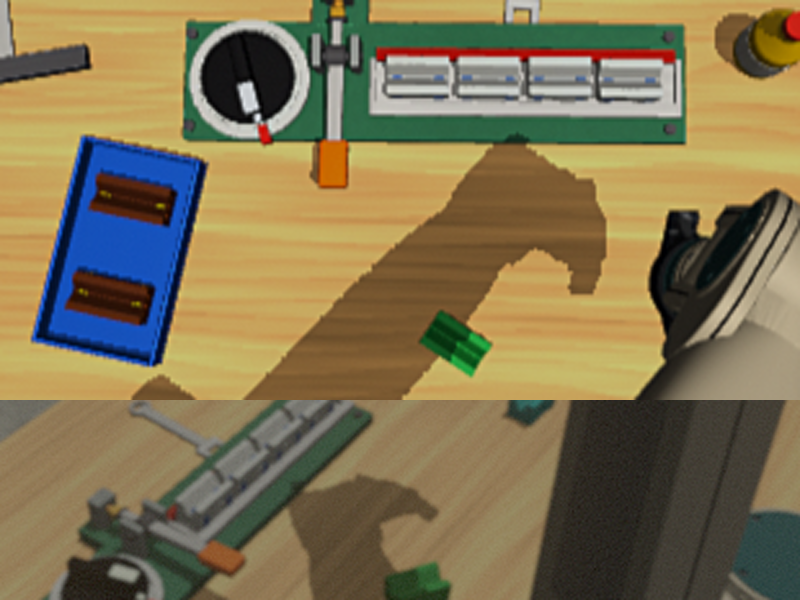

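The lever lies level with its pad at crop (333,163), and the jaw has pulled the four segments into line. Both worn segments are in the tray and the pointer is on the mark at (262,127). The robot is clear of everything, so I'm handing in.

```bash
python3 -c "
from plant import env
print(env.sign_off())"
```

```text
the job is handed in; nothing more can be done
None
```

I finished the changeover and handed it in at about 52 s: both worn segments in the tray, dial on the mark, four new segments in the channel groove up, clamp lever clicked down; the sign-off gave no verdict.

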